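# Pack the sample pots and cuvettes and close both containers

## Robot

A 6-joint arm with a two-finger parallel gripper is mounted at the origin on the work surface. World frame = base frame: x ahead of the robot, y to its left, z up, the work surface at z = 0. Lengths are in mm, angles in degrees, forces in N, time in s.
With the tool pointing down it reaches from about 300 to 850 mm from the base axis. Payload 4.2 kg.
Tool frame: the origin (TCP) lies on the centre line of the jaws, within the pads' length; the fingertips stand 14 mm ahead of it and the grasp point (between the pads) lies 5 mm behind it; z points along the fingers, y is the line along which they close (so a half turn about z gives the same grasp; the last joint's range is limited). The gripper opens to 91 mm and grips with 3 to 60 N. Pads are 32 mm wide; open, the fingers measure 118 mm over their backs; the gripper's body (76 mm by 178 mm) begins 60 mm behind the grasp point.
Start: joints at [74.083, 18.312, 89.639, -0, 72.044, -1.146], TCP at [146.6, 556.015, 199.876] pointing down, gripper open.
Joint ranges: [-177.97, 177.97], [-48.28, 115.42], [12.27, 149.76], [-77.06, 257.06], [2.81, 150.46], [-146.56, 146.56]. Speed limits (degrees/s): [147.25, 147.25, 180, 180, 180, 180].

## Interface

Orientations are given as [roll, pitch, yaw] about the fixed x, y, z axes, in that order (R = Rz(yaw) Ry(pitch) Rx(roll)).
In Python, from workcell import * gives the robot as it stands. The module is installed in compiled form; this text tells all that it offers.
- The arm moves only by the shell command python3 -m crank 'ROWS' [FORCE]. ROWS is JSON, a list of rows, each an object of numbers: "grip": the finger opening in m, from 0 to 0.0912; "x", "y", "z": the shift along the tool's x, y, z in m; "yaw": the turn about the tool's z in rad. In form: [{"grip": .., "x": .., "y": .., "z": .., "yaw": ..}, ...]. A call has exactly 5 rows; each row is the pose to reach, as a shift and turn from the pose commanded when the call began, along the tool's axes at that moment; what a row does not reach only later rows make up. A row lasts 1/12 s, in which the tool goes at most 41.7 mm and 7.16 degrees, less where a joint would pass 70% of its speed; a pose out of reach is approached as far as the arm can. A call with a gripper value outside its range is refused whole. The fingers move at their own pace and stop on an object; FORCE is the grip in N (left out, the last holds). Time passes only in rows, so rows that repeat a pose let the fingers close, or fill a call up. It gives the time, the measured TCP pose, the force, the opening and the grip force at its end, in the units of the state.
- state(): the state, without advancing time (a new reading comes with each control period).
- grab_frame(name): name is "scene" or "top" or "wrist"; returns the picture (384x512x3 uint8, red, green, blue); there is no depth.
- camera_model(name): a dict with "intrinsics" (3x3 intrinsics, pixels), "R" (3x3) and "t" (3): a world point X has camera coordinates R X + t. Camera axes: x right, y down, z forward; pixel columns grow to the right and rows downward; lengths in mm; the calibration is good to about 2 mm. A picture is of the moment at which its call begins: read the wrist's pose just before it. camera_model takes no time and is no camera call; for the wrist camera it gives the pose at the moment of the call.
- job_done(): hands the job in; it is judged then, once.
The state is a dict: "time_s": time; "qpos": joint angles; "qvel": joint speeds; "effort": joint torques, N m; "ee_pos": TCP position; "ee_rot": TCP orientation; "force": force on the tool from outside, world axes, zero at the start; "torque": the same for the moment, N m; "gripper_width": finger opening in mm; "gripper_force": force on a finger pad.
Only numpy, scipy, OpenCV 4.12 (cv2) and the standard library are available. Lean on these libraries where they do the work, as an engineer would, in place of code of your own. Each camera call takes 0.05 s, during which the arm holds its last target. There are 200 camera calls.

## Task

Clear the samples off the lab bench: put every square sample pot into the rectangular black box and every slim cuvette into the round steel canister, laid out so that nothing stands in the way of the lids. Then put each container's own lid squarely on top, lip inside the rim, so that it lies flat and fully home, and let go; leave the beaker, bottle and dish where they are.

Things in the scene. Friction and masses are not known exactly. Their poses are not given: they have to be found in the camera images.
- bin: Rectangular open box of black plastic, fixed to the bench: outside 180 (x) x 130 (y) x 65 mm high, walls and floor 6 mm, so 168 x 118 mm inside and a flat rim 65 mm above the bench. Origin: centre of its underside.
- can: Round open steel canister, fixed to the bench: 140 mm outside diameter, 65 mm high, wall 5 mm, floor 6 mm (130 mm inside). Origin: centre of its underside.
- bin_lid: Grey lid of the box, 0.14-0.28 kg: plate 180 (x) x 130 (y) x 5 mm over a 7 mm deep lip, 162 x 112 mm (158 x 108 at its foot), which goes inside the rim with 3 mm play. Black bar handle on top, 60 (x) x 12 (y) x 26 mm. Origin: centre of the lip's underside, z up; plate at 7-12, handle at 12-38 mm. Starts lying lip down. Seated: origin 58 mm above the box's, either way round.
- can_lid: Metal lid of the canister, 0.14-0.28 kg: disc 140 mm across, 5 mm thick, over a 7 mm deep round lip 124 mm across (118 at its foot), which goes inside the rim with 3 mm play. Black knob on top, 22 mm across, 26 mm high. Origin: centre of the lip's underside, z up; disc at 7-12, knob at 12-38 mm. Starts lying lip down. Seated: origin 58 mm above the canister's.
- pot0: Square sample pot: white 40 x 40 mm body 26 mm high with a grey round screw cap 34 mm across and 8 mm high on top, 34 mm high in all; 30 to 65 g. Origin at its centre (17 mm above its underside), x and y square to the body's sides, z up through the cap. Some starts have fewer pots (then None).
- pot1: Square sample pot: white 40 x 40 mm body 26 mm high with a grey round screw cap 34 mm across and 8 mm high on top, 34 mm high in all; 30 to 65 g. Origin at its centre (17 mm above its underside), x and y square to the body's sides, z up through the cap. Some starts have fewer pots (then None).
- pot2: Square sample pot: white 40 x 40 mm body 26 mm high with a grey round screw cap 34 mm across and 8 mm high on top, 34 mm high in all; 30 to 65 g. Origin at its centre (17 mm above its underside), x and y square to the body's sides, z up through the cap. Some starts have fewer pots (then None).
- pot3: Square sample pot: white 40 x 40 mm body 26 mm high with a grey round screw cap 34 mm across and 8 mm high on top, 34 mm high in all; 30 to 65 g. Origin at its centre (17 mm above its underside), x and y square to the body's sides, z up through the cap. Some starts have fewer pots (then None).
- cuv0: Slim square cuvette lying on the bench: 12.5 x 12.5 x 45 mm, green glass with a white end; 20 g. Origin at its centre, x along its length. Some starts have fewer cuvettes (then None).
- cuv1: Slim square cuvette lying on the bench: 12.5 x 12.5 x 45 mm, green glass with a white end; 20 g. Origin at its centre, x along its length. Some starts have fewer cuvettes (then None).
- cuv2: Slim square cuvette lying on the bench: 12.5 x 12.5 x 45 mm, green glass with a white end; 20 g. Origin at its centre, x along its length. Some starts have fewer cuvettes (then None).
- beaker: Bystander: empty glass beaker, 64 mm across, 85 mm high. Origin: centre of its underside.
- reagent: Bystander: brown glass bottle, 66 mm across, 130 mm high. Origin: centre of its underside.
- dish: Bystander: small covered glass dish, 68 mm across, 15 mm high. Origin: centre of its underside.

How it is judged:
By the outcome, as a careful person would: the job done as asked, in the order asked, and still so for the second after the job is handed in, with the robot touching nothing.
Of pot0, pot1, pot2, pot3 only 2 to 4 are there at a start; the rules pass over those that are not, and their reading is None.
Of cuv0, cuv1, cuv2 only 2 to 3 are there at a start; the rules pass over those that are not, and their reading is None.
At some moment in a run one of pot0, pot1, pot2, pot3, cuv0, cuv1, cuv2, bin_lid, can_lid may be knocked a few centimetres aside while the robot is not near it.
Once in a run the grip may slacken for a moment while it holds something.
It also fails if it takes over 210 s, if anything falls off the work surface, if the arm or the gripper's body presses on something with over 40 N, if the wrist force passes 120 N, or if a joint passes its speed limit or range.

## Working session

There is one attempt and no reset: what is moved stays moved. The work goes in short steps, Python scripts to look and compute and a shell command to move; the robot and the scene stay as the last step left them, time stands still between calls to the robot, and variables do not carry over. Pictures are saved under pics/ and viewed, at most 14 in all, crops included, and the job is handed in when it is done.

```bash
mkdir -p pics
cat > h.py <<'E'
import numpy as np, cv2
from workcell import *
def snap(n,f):
    m=camera_model(n); im=grab_frame(n); cv2.imwrite(f'pics/{f}.png',im[:,:,::-1]); return im,m
def ray(m,u,v,z):
    K,R,t=[np.array(m[k],float) for k in('intrinsics','R','t')]
    d=R.T@np.linalg.solve(K,[u,v,1.]); c=-R.T@t.ravel(); return c+d*(z-c[2])/d[2]
def proj(m,X):
    K,R,t=[np.array(m[k],float) for k in('intrinsics','R','t')]
    p=K@(R@np.array(X,float)+t.ravel()); return p[:2]/p[2]
E
python3 - <<'E'
from h import *
for n in('top','scene'):
    im,m=snap(n,n+'0'); print(n,-np.array(m['R']).T@np.array(m['t']).ravel(), m['R'])
s=state();print(s)
E
```

```text
top [461.34205075 -16.85434247 984.6150827 ] [[ 0.02925322 -0.99942109 -0.01737053]
 [-0.99201477 -0.02689479 -0.12322082]
 [ 0.12268231  0.02083643 -0.99222724]]
scene [1015.39383299 -642.8348785   804.18562341] [[ 0.8246236   0.56553473  0.01289926]
 [ 0.40378024 -0.57248802 -0.71359581]
 [-0.39617854  0.59365641 -0.70043888]]
{'time_s': 0.1, 'qpos': array([ 7.40830940e+01,  1.83455615e+01,  8.96992604e+01, -1.07091963e-03,
        7.20449609e+01, -1.14625655e+00]), 'qvel': array([-0.06042985, -0.15643951, -0.15182726, -0.07934068,  0.04277268,
        0.04684118]), 'effort': array([ 6.48847545e-04, -4.13336599e+01, -2.32509559e+01,  7.28798239e-02,
        4.20560210e-02, -4.42799683e-05]), 'ee_pos': array([146.47289493, 555.53278508, 199.12966443]), 'ee_rot': array([-1.79910215e+02, -7.78026927e-04,  1.65229681e+02]), 'force': array([0.31433018, 0.68579579, 0.7500994 ]), 'torque': array([-0.04728747, -0.04973343, -0.01036775]), 'gripper_force': 0.0, 'gripper_width': 91.19013489901101}
```

View pics/top0.png

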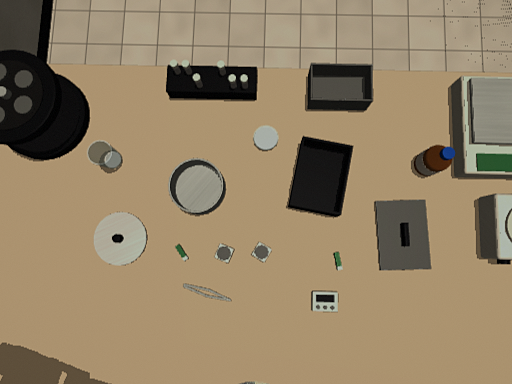

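View pics/scene0.png

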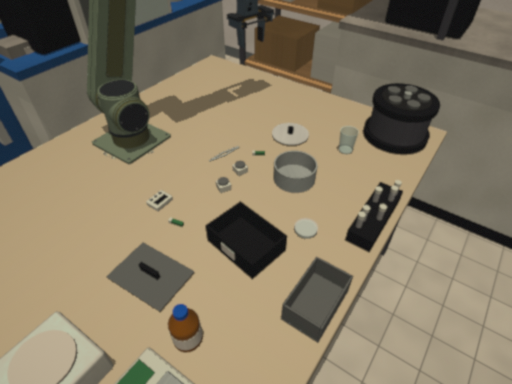

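Two pots near (224,253) and (262,251), two cuvettes at (181,252) and (338,260). The can is at (197,187) and its lid at (120,238); the bin is at (320,176) and its lid at (403,235). Next I measure them.

```bash
cat > m.py <<'E'
from h import *
im=cv2.imread('pics/top0.png')[:,:,::-1]; m=camera_model('top')
hsv=cv2.cvtColor(im.copy(),cv2.COLOR_RGB2HSV).astype(int); H,S,V=hsv[...,0],hsv[...,1],hsv[...,2]
def cnts(mask,box,amin=20):
    x0,y0,x1,y1=box; q=np.zeros(mask.shape,np.uint8); q[y0:y1,x0:x1]=mask[y0:y1,x0:x1]
    c,_=cv2.findContours(q,cv2.RETR_EXTERNAL,cv2.CHAIN_APPROX_NONE)
    return sorted([k for k in c if cv2.contourArea(k)>=amin],key=cv2.contourArea,reverse=True)
def rect(m,c,z):
    P=np.array([ray(m,*p[0],z)[:2] for p in c],np.float32); r=cv2.minAreaRect(P); return r,P
if __name__=='__main__':
    nb=(S<75)
    def show(n,mask,box,z,amin=10):
        for c in cnts(mask,box,amin)[:2]:
            r,P=rect(m,c,z); print(n,'c',np.round(r[0],1),'size',np.round(r[1],1),'ang',round(r[2],1),'encl',[np.round(a,1) for a in cv2.minEnclosingCircle(P)],'px',c.reshape(-1,2).mean(0).round(1))
    show('cuvL',(H>40)&(H<90)&(S>80),(165,235,200,270),8)
    show('cuvR',(H>40)&(H<90)&(S>80),(325,245,350,275),8)
    show('pot0',nb,(210,238,240,268),26); show('pot1',nb,(248,238,276,268),26)
    show('binlid',nb,(365,190,440,280),12); show('handle',V<40,(385,210,420,260),38)
    show('canlid',nb,(85,200,155,275),12); show('knob',V<50,(105,225,135,250),38)
    show('can',nb|(V<60),(160,150,235,220),65)
    show('bin',V<60,(280,130,360,222),65)
    print(im[252:256,176:188].tolist()[0][:12])
E
python3 m.py; python3 -c "
import cv2;i=cv2.imread('pics/top0.png')[125:275,85:445];cv2.imwrite('pics/crop1.png',cv2.resize(i,(792,330),interpolation=cv2.INTER_CUBIC))"
```

```text
cuvL c [436.  206.3] size [32.8 12. ] ang 34.1 encl [array([435.8, 206.6]), np.float64(16.4)] px [180.2 250.5]
cuvR c [ 427.2 -202.2] size [34.8 13.2] ang 11.7 encl [array([ 427.4, -203.2]), np.float64(17.7)] px [337.1 258.7]
pot0 c [433.8  90.6] size [40.  40.3] ang 70.1 encl [array([434.2,  90.1]), np.float64(26.2)] px [223.7 252.8]
pot1 c [439.8  -5.9] size [39.3 40. ] ang 60.5 encl [array([438.7,  -5.4]), np.float64(26.4)] px [261.2 251.6]
binlid c [ 495.  -369.6] size [180.3 130.8] ang 3.3 encl [array([ 495. , -370.3]), np.float64(108.3)] px [402.7 234.5]
handle c [ 493.4 -364.6] size [57.8 21.6] ang 4.1 encl [array([ 493.7, -365.5]), np.float64(29.4)] px [404.3 234.4]
canlid c [462.8 366.6] size [138.  140.2] ang 1.7 encl [array([463.5, 366.4]), np.float64(70.6)] px [119.6 238.2]
knob c [463.3 362.7] size [15.2 25.9] ang 1.7 encl [array([463.8, 362.6]), np.float64(13.3)] px [117.3 238. ]
can c [598.7 161.7] size [146.7 138. ] ang 47.1 encl [array([599.6, 160.9]), np.float64(74.1)] px [196.1 186.1]
bin c [ 632.2 -148.6] size [131.7 185.4] ang 80.0 encl [array([ 631.6, -148.7]), np.float64(112.3)] px [320.1 176.4]
[[178, 150, 115], [180, 151, 115], [143, 133, 95], [35, 90, 46], [41, 87, 47], [47, 91, 50], [49, 96, 53], [42, 93, 51], [47, 49, 31], [160, 135, 102], [185, 157, 120], [175, 150, 113]]
```

View pics/crop1.png

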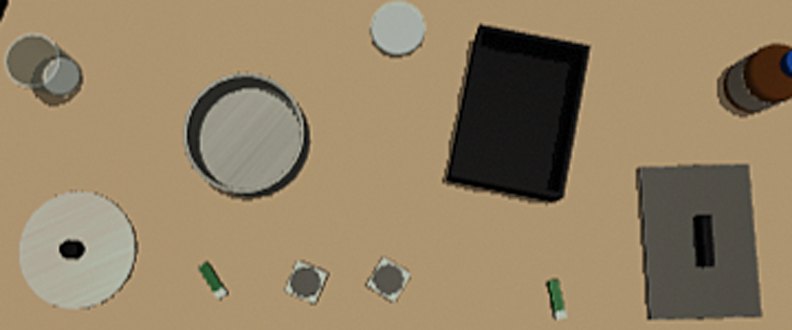

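```bash
cat > plan.py <<'E'
# plan.py x y z yaw [x y z yaw ...] : tool-axis shifts per 5-row call, from the present pose
import sys,math; from h import *
def pose():
    s=state(); p=np.array(s['ee_pos'],float); return s,p,float(s['ee_rot'][2])
def plan(tg,p,w):
    for i in range(0,len(tg),4):
        q=np.array(tg[i:i+3],float); dw=(tg[i+3]-w+180)%360-180
        n=max(1,math.ceil(np.linalg.norm(q-p)/190),math.ceil(abs(dw)/33))
        d=(q-p)/n; a=dw/n
        for k in range(n):
            c,s=math.cos(math.radians(w)),math.sin(math.radians(w))
            print(f'x {(c*d[0]+s*d[1])/1e3:.4f} y {(s*d[0]-c*d[1])/1e3:.4f} z {-d[2]/1e3:.4f} yaw {-math.radians(a):.4f}')
            w+=a
        p=q; print('--')
if __name__=='__main__':
    s,p,w=pose(); print('t',round(s['time_s'],2),'pose',p.round(1),np.round(s['ee_rot'],2),'grip',round(s['gripper_width'],1),round(float(s['gripper_force']),1),'F',np.round(s['force'],1))
    plan([float(a) for a in sys.argv[1:]],p,w)
E
python3 plan.py 433.8 90.6 150 70.1
```

```text
t 0.1 pose [146.5 555.5 199.1] [-179.91   -0.    165.23] grip 91.2 0.0 F [0.3 0.7 0.8]
x -0.1321 y -0.1254 z 0.0164 yaw 0.5534
x -0.1783 y -0.0373 z 0.0164 yaw 0.5534
x -0.1713 y 0.0620 z 0.0164 yaw 0.5534
--
```

```bash
python3 -m crank '[{"grip":0.0912,"x":-0.0264,"y":-0.0251,"z":0.0033,"yaw":0.1107},{"grip":0.0912,"x":-0.0528,"y":-0.0502,"z":0.0066,"yaw":0.2214},{"grip":0.0912,"x":-0.0793,"y":-0.0752,"z":0.0098,"yaw":0.332},{"grip":0.0912,"x":-0.1057,"y":-0.1003,"z":0.0131,"yaw":0.4427},{"grip":0.0912,"x":-0.1321,"y":-0.1254,"z":0.0164,"yaw":0.5534}]'
python3 -m crank '[{"grip":0.07,"x":-0.0357,"y":-0.0075,"z":0.0033,"yaw":0.1107},{"grip":0.07,"x":-0.0713,"y":-0.0149,"z":0.0066,"yaw":0.2214},{"grip":0.07,"x":-0.107,"y":-0.0224,"z":0.0098,"yaw":0.332},{"grip":0.07,"x":-0.1426,"y":-0.0298,"z":0.0131,"yaw":0.4427},{"grip":0.07,"x":-0.1783,"y":-0.0373,"z":0.0164,"yaw":0.5534}]'
python3 -m crank '[{"grip":0.06,"x":-0.0343,"y":0.0124,"z":0.0033,"yaw":0.1107},{"grip":0.06,"x":-0.0685,"y":0.0248,"z":0.0066,"yaw":0.2214},{"grip":0.06,"x":-0.1028,"y":0.0372,"z":0.0098,"yaw":0.332},{"grip":0.06,"x":-0.137,"y":0.0496,"z":0.0131,"yaw":0.4427},{"grip":0.06,"x":-0.1713,"y":0.062,"z":0.0164,"yaw":0.5534}]'
python3 plan.py 433.8 90.6 60 70.1
python3 - <<'E'
from h import *
im,m=snap('wrist','w1');print(-np.array(m['R']).T@np.array(m['t']).ravel(),proj(m,[433.8,90.6,34]))
E
```

```text
time_s: 0.52
ee_pos: [242.7, 399.3, 182.9]
ee_rot: [-180.0, 0.0, 133.3]
force: [1.5, -0.3, 0.0]
gripper_width: 91.3
gripper_force: 0.0
time_s: 0.93
ee_pos: [338.4, 244.4, 166.8]
ee_rot: [-180.0, 0.0, 101.5]
force: [0.2, 0.8, 0.0]
gripper_width: 70.6
gripper_force: 0.0
time_s: 1.35
ee_pos: [434.2, 89.4, 150.4]
ee_rot: [-180.0, -0.0, 69.8]
force: [0.1, 0.9, 0.6]
gripper_width: 60.2
gripper_force: 0.0
t 1.35 pose [434.2  89.4 150.4] [-1.7998e+02 -1.0000e-02  6.9780e+01] grip 60.2 0.0 F [0.1 0.9 0.6]
x 0.0010 y -0.0008 z 0.0904 yaw -0.0055
--
[464.29675799 167.94108824 336.32437897] [248.9150143  182.63579414]
```

View pics/w1.png

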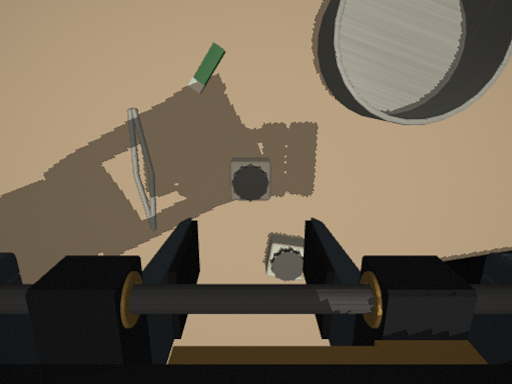

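The wrist view agrees: pot0 cap at (250,180), square to the jaws; predicted (249,183). I'll pick it up.

```bash
python3 -m crank '[{"grip":0.06,"x":0.001,"y":-0.0008,"z":0.035,"yaw":-0.0055},{"grip":0.06,"x":0.001,"y":-0.0008,"z":0.07,"yaw":-0.0055},{"grip":0.06,"x":0.001,"y":-0.0008,"z":0.1,"yaw":-0.0055},{"grip":0.06,"x":0.001,"y":-0.0008,"z":0.122,"yaw":-0.0055},{"grip":0.06,"x":0.001,"y":-0.0008,"z":0.133,"yaw":-0.0055}]' 25
python3 -m crank '[{"grip":0.03,"x":0,"y":0,"z":0,"yaw":0},{"grip":0.03,"x":0,"y":0,"z":0,"yaw":0},{"grip":0.03,"x":0,"y":0,"z":0,"yaw":0},{"grip":0.03,"x":0,"y":0,"z":0,"yaw":0},{"grip":0.03,"x":0,"y":0,"z":0,"yaw":0}]' 25
python3 -m crank '[{"grip":0.03,"x":0,"y":0,"z":-0.015,"yaw":0},{"grip":0.03,"x":0,"y":0,"z":-0.045,"yaw":0},{"grip":0.03,"x":0,"y":0,"z":-0.08,"yaw":0},{"grip":0.03,"x":0,"y":0,"z":-0.11,"yaw":0},{"grip":0.03,"x":0,"y":0,"z":-0.13,"yaw":0}]'
python3 - <<'E'
import math;from plan import *
a=math.radians(-10);ux=np.array([math.cos(a),math.sin(a)]);c=np.array([632.2,-148.6])
for k in(-36,36):print(c+k*ux)
q=c-36*ux
s,p,w=pose();print(p,w);plan([q[0],q[1],148,80, q[0],q[1],26,80],p,w)
E
```

```text
time_s: 1.82
ee_pos: [431.0, 92.0, 14.8]
ee_rot: [-179.7, 0.2, 70.4]
force: [0.2, 0.2, -0.9]
gripper_width: 59.8
gripper_force: 0.0
time_s: 2.23
ee_pos: [434.4, 92.6, 18.7]
ee_rot: [179.9, -0.1, 70.4]
force: [-0.1, 0.4, 0.7]
gripper_width: 30.7
gripper_force: 24.2
time_s: 2.65
ee_pos: [434.8, 92.6, 151.4]
ee_rot: [179.7, -0.2, 70.4]
force: [0.1, 0.0, 0.0]
gripper_width: 29.8
gripper_force: 0.0
[ 596.74692089 -142.3486656 ]
[ 667.65307911 -154.8513344 ]
[434.78231642  92.64071014 151.43692521] 70.42673618076391
x -0.0836 y 0.1157 z 0.0017 yaw -0.0835
x -0.0929 y 0.1083 z 0.0017 yaw -0.0835
--
x 0.0000 y 0.0000 z 0.1220 yaw -0.0000
--
```

Run:
```python
from h import *
im,m=snap('wrist','w2'); im,m=snap('top','top1');cv2.imwrite('pics/top1.png',cv2.resize(im[150:300,100:360,::-1],(780,450)))
```

```text
(no output)
```

View pics/w2.png

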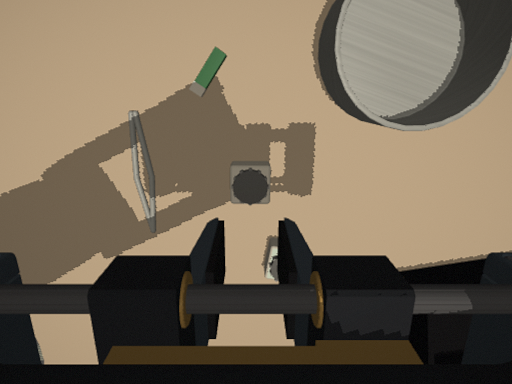

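View pics/top1.png

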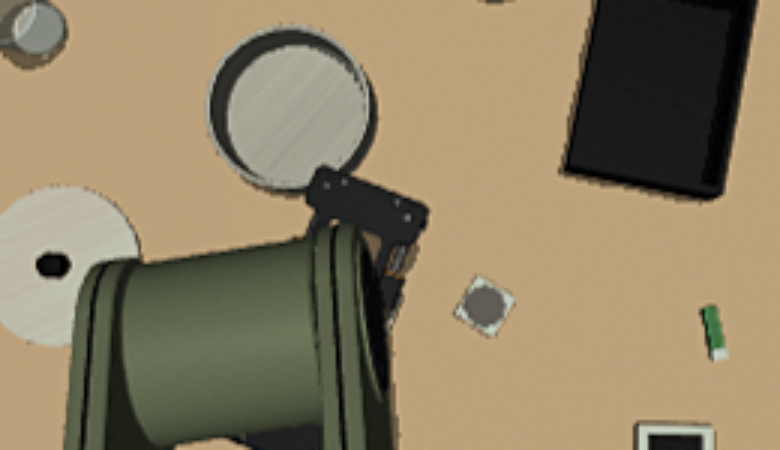

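Pot0 is still at cap (250,186) and the jaws are empty. I'll check where the TCP projects, and where pot0 really is, using two views.

Run:
```python
from m import *
from plan import pose
s,p,w=pose(); mw=camera_model('wrist')
print(p,w,s['gripper_width'],'tcp',proj(mw,p),'tip',proj(mw,p-[0,0,14]),'below',proj(mw,[p[0],p[1],34]))
for f in('w1','w2'):
    i=cv2.imread(f'pics/{f}.png'); g=i.max(2)
    c=cnts(g<62,(225,150,275,215),200)
    for k in c: print(f,cv2.minEnclosingCircle(k),cv2.contourArea(k))
print(ray(mw,250,186,34), 'R',np.array(mw['R']).round(3))
```

```text
[436.22106482  92.87104248 151.86664192] 70.42493315332106 30.24381288866774 tcp [249.15408387 234.19330621] tip [249.07401744 225.46761937] below [248.69232707 183.87077957]
w1 ((250.0731658935547, 182.2926788330078), 17.707565307617188) 860.5
w2 ((249.80380249023438, 185.58860778808594), 17.45543098449707) 837.0
[436.69165641  90.44291898  34.        ] R [[ 0.942 -0.335  0.009]
 [-0.323 -0.9    0.293]
 [-0.09  -0.279 -0.956]]
```

```bash
python3 plan.py 436 91 22 70.2
```

```text
t 2.75 pose [436.2  92.9 151.9] [179.51  -0.29  70.42] grip 30.2 0.0 F [-0.7  0.5  0.1]
x -0.0018 y 0.0004 z 0.1299 yaw 0.0039
--
```

```bash
python3 -m crank '[{"grip":0.065,"x":-0.0015,"y":0.0006,"z":0,"yaw":0},{"grip":0.065,"x":-0.0015,"y":0.0006,"z":0,"yaw":0},{"grip":0.065,"x":-0.0015,"y":0.0006,"z":0.03,"yaw":0},{"grip":0.065,"x":-0.0015,"y":0.0006,"z":0.06,"yaw":0},{"grip":0.065,"x":-0.0015,"y":0.0006,"z":0.08,"yaw":0}]' 30
python3 -m crank '[{"grip":0.065,"x":0,"y":0,"z":0.02,"yaw":0},{"grip":0.065,"x":0,"y":0,"z":0.035,"yaw":0},{"grip":0.065,"x":0,"y":0,"z":0.046,"yaw":0},{"grip":0.065,"x":0,"y":0,"z":0.05,"yaw":0},{"grip":0.065,"x":0,"y":0,"z":0.05,"yaw":0}]' 30
python3 -m crank '[{"grip":0.05,"x":0,"y":0,"z":0,"yaw":0},{"grip":0.045,"x":0,"y":0,"z":0,"yaw":0},{"grip":0.04,"x":0,"y":0,"z":0,"yaw":0},{"grip":0.036,"x":0,"y":0,"z":0,"yaw":0},{"grip":0.032,"x":0,"y":0,"z":0,"yaw":0}]' 30
python3 - <<'E'
from h import *
snap('wrist','w3')
E
python3 plan.py
```

```text
time_s: 3.17
ee_pos: [431.0, 90.2, 64.4]
ee_rot: [-179.7, 0.1, 70.4]
force: [-0.6, -0.4, -0.7]
gripper_width: 60.1
gripper_force: 0.0
time_s: 3.58
ee_pos: [431.7, 90.4, 15.8]
ee_rot: [-179.8, 0.1, 70.4]
force: [-0.5, -0.4, 0.3]
gripper_width: 65.1
gripper_force: 0.0
time_s: 4.0
ee_pos: [433.8, 90.8, 18.1]
ee_rot: [179.9, -0.0, 70.4]
force: [0.1, 0.8, 0.1]
gripper_width: 34.9
gripper_force: 0.0
t 4.05 pose [433.8  90.8  18.1] [ 1.7995e+02 -4.0000e-02  7.0420e+01] grip 32.8 8.9 F [-0.6 -0.6  1. ]
```

View pics/w3.png

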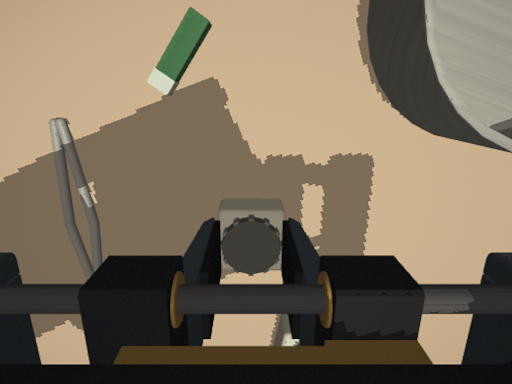

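The pot, cap at (252,245), sits between the fingers, but the reading is 33 mm where 40 was due. My 30 mm closing target probably stopped the squeeze, so this time I'll close all the way.

```bash
python3 -m crank '[{"grip":0.0,"x":0,"y":0,"z":0,"yaw":0},{"grip":0.0,"x":0,"y":0,"z":0,"yaw":0},{"grip":0.0,"x":0,"y":0,"z":0,"yaw":0},{"grip":0.0,"x":0,"y":0,"z":0,"yaw":0},{"grip":0.0,"x":0,"y":0,"z":0,"yaw":0}]' 30
python3 -m crank '[{"grip":0.0,"x":0,"y":0,"z":-0.005,"yaw":0},{"grip":0.0,"x":0,"y":0,"z":-0.015,"yaw":0},{"grip":0.0,"x":0,"y":0,"z":-0.025,"yaw":0},{"grip":0.0,"x":0,"y":0,"z":-0.03,"yaw":0},{"grip":0.0,"x":0,"y":0,"z":-0.03,"yaw":0}]' 30
python3 - <<'E'
from h import *
snap('wrist','w4')
E
python3 plan.py
```

```text
time_s: 4.47
ee_pos: [433.8, 90.8, 18.0]
ee_rot: [180.0, -0.0, 70.4]
force: [-0.3, 0.7, 4.8]
gripper_width: 31.0
gripper_force: 30.0
time_s: 4.88
ee_pos: [434.2, 90.9, 48.5]
ee_rot: [179.9, -0.1, 70.4]
force: [-0.6, -0.0, 0.3]
gripper_width: 30.8
gripper_force: 30.0
t 4.93 pose [433.7  90.8  47.9] [ 1.7996e+02 -3.0000e-02  7.0420e+01] grip 30.8 30.0 F [-0.3  0.2 -0.7]
```

View pics/w4.png

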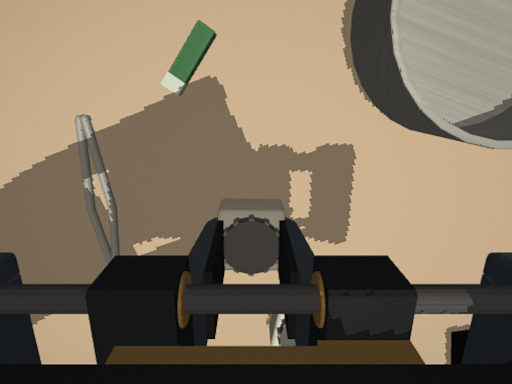

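Pot0 is held at a 31 mm reading with 30 N (this scale reads about 9 mm under for the 40 mm body). Carry it to the box.

```bash
python3 plan.py 433.8 90.8 135 70.4 596.7 -142.3 135 80 596.7 -142.3 26 80
```

```text
t 4.93 pose [433.7  90.8  47.9] [ 1.7996e+02 -3.0000e-02  7.0420e+01] grip 30.8 30.0 F [-0.3  0.2 -0.7]
x 0.0001 y 0.0001 z -0.0871 yaw 0.0004
--
x -0.0825 y 0.1158 z -0.0000 yaw -0.0838
x -0.0919 y 0.1085 z -0.0000 yaw -0.0838
--
x 0.0000 y 0.0000 z 0.1090 yaw -0.0000
--
```

```bash
python3 -m crank '[{"grip":0.0,"x":0,"y":0,"z":-0.015,"yaw":0},{"grip":0.0,"x":0,"y":0,"z":-0.035,"yaw":0},{"grip":0.0,"x":0,"y":0,"z":-0.06,"yaw":0},{"grip":0.0,"x":0,"y":0,"z":-0.08,"yaw":0},{"grip":0.0,"x":0,"y":0,"z":-0.087,"yaw":0}]' 30
python3 -m crank '[{"grip":0.0,"x":-0.01,"y":0.014,"z":0,"yaw":-0.0104},{"grip":0.0,"x":-0.027,"y":0.038,"z":0,"yaw":-0.0276},{"grip":0.0,"x":-0.045,"y":0.064,"z":0,"yaw":-0.0462},{"grip":0.0,"x":-0.064,"y":0.09,"z":0,"yaw":-0.065},{"grip":0.0,"x":-0.0825,"y":0.1158,"z":0,"yaw":-0.0838}]' 30
python3 -m crank '[{"grip":0.0,"x":-0.022,"y":0.026,"z":0,"yaw":-0.02},{"grip":0.0,"x":-0.045,"y":0.053,"z":0,"yaw":-0.041},{"grip":0.0,"x":-0.067,"y":0.079,"z":0,"yaw":-0.061},{"grip":0.0,"x":-0.084,"y":0.099,"z":0,"yaw":-0.077},{"grip":0.0,"x":-0.0919,"y":0.1085,"z":0,"yaw":-0.0838}]' 30
python3 -m crank '[{"grip":0.0,"x":0,"y":0,"z":0.01,"yaw":0},{"grip":0.0,"x":0,"y":0,"z":0.03,"yaw":0},{"grip":0.0,"x":0,"y":0,"z":0.05,"yaw":0},{"grip":0.0,"x":0,"y":0,"z":0.065,"yaw":0},{"grip":0.0,"x":0,"y":0,"z":0.07,"yaw":0}]' 30
python3 - <<'E'
from h import *
snap('top','top2')
E
python3 plan.py 596.7 -142.3 25 80
```

```text
time_s: 5.35
ee_pos: [434.9, 91.0, 136.6]
ee_rot: [179.8, -0.1, 70.4]
force: [-0.3, 0.7, -1.0]
gripper_width: 31.1
gripper_force: 30.0
time_s: 5.77
ee_pos: [514.9, -27.0, 133.3]
ee_rot: [-179.9, 0.0, 75.3]
force: [1.0, -0.1, -0.8]
gripper_width: 30.7
gripper_force: 30.0
time_s: 6.18
ee_pos: [597.5, -145.1, 132.6]
ee_rot: [-179.9, 0.0, 79.9]
force: [0.0, 0.3, 0.4]
gripper_width: 31.1
gripper_force: 30.0
time_s: 6.6
ee_pos: [592.8, -140.0, 60.7]
ee_rot: [-179.5, -0.1, 80.1]
force: [-0.5, 0.0, -0.9]
gripper_width: 31.0
gripper_force: 30.0
t 6.65 pose [ 593.3 -140.2   61.2] [-1.7958e+02 -6.0000e-02  8.0070e+01] grip 31.3 30.0 F [-0.  -0.1 -0.9]
x -0.0014 y 0.0037 z 0.0362 yaw 0.0012
--
```

```bash
python3 -m crank '[{"grip":0.0,"x":0,"y":0.0005,"z":0.012,"yaw":0},{"grip":0.0,"x":0,"y":0.0005,"z":0.025,"yaw":0},{"grip":0.0,"x":0,"y":0.0005,"z":0.035,"yaw":0},{"grip":0.0,"x":0,"y":0.0005,"z":0.039,"yaw":0},{"grip":0.0,"x":0,"y":0.0005,"z":0.039,"yaw":0}]' 30
python3 -m crank '[{"grip":0.0,"x":0,"y":0,"z":0,"yaw":0},{"grip":0.046,"x":0,"y":0,"z":0,"yaw":0},{"grip":0.046,"x":0,"y":0,"z":0,"yaw":0},{"grip":0.046,"x":0,"y":0,"z":0,"yaw":0},{"grip":0.046,"x":0,"y":0,"z":-0.01,"yaw":0}]' 30
python3 -m crank '[{"grip":0.046,"x":0,"y":0,"z":-0.025,"yaw":0},{"grip":0.046,"x":0,"y":0,"z":-0.055,"yaw":0},{"grip":0.046,"x":0,"y":0,"z":-0.085,"yaw":0},{"grip":0.046,"x":0,"y":0,"z":-0.1,"yaw":0},{"grip":0.046,"x":0,"y":0,"z":-0.1,"yaw":0}]' 30
python3 - <<'E'
from h import *
snap('wrist','w5')
im,m=snap('top','top3')
import m as M
E
python3 plan.py 439.8 -5.9 110 60.5 439.8 -5.9 18 60.5
```

```text
time_s: 7.07
ee_pos: [596.3, -141.8, 25.0]
ee_rot: [-179.9, -0.0, 80.0]
force: [-0.2, -0.3, 0.2]
gripper_width: 30.8
gripper_force: 30.0
time_s: 7.48
ee_pos: [595.7, -142.1, 34.6]
ee_rot: [-179.8, -0.0, 80.0]
force: [0.1, -0.5, 1.0]
gripper_width: 45.9
gripper_force: 0.0
time_s: 7.9
ee_pos: [599.7, -143.2, 141.2]
ee_rot: [179.4, 0.0, 80.0]
force: [0.5, -0.0, -0.1]
gripper_width: 45.9
gripper_force: 0.0
t 8.0 pose [ 597.  -142.5  136.4] [179.92   0.    80.02] grip 46.0 0.0 F [-0.1 -0.2 -0.5]
x 0.0536 y -0.0892 z 0.0132 yaw 0.1703
x 0.0377 y -0.0970 z 0.0132 yaw 0.1703
--
x 0.0000 y 0.0000 z 0.0920 yaw -0.0000
--
```

View pics/w5.png

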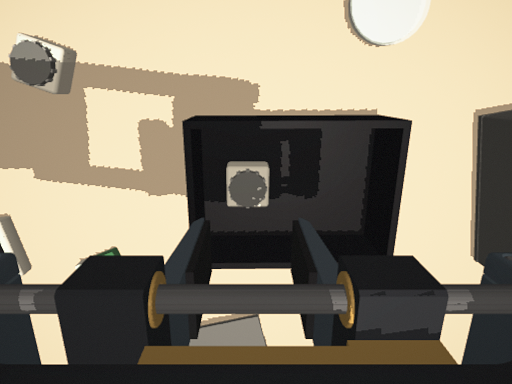

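Pot0 stands upright in the box at (247,187), pot1 is at upper left (42,65). Check pot1 from above before going.

```bash
cat > chk.py <<'E'
import sys,m as M; from h import *
# chk.py file name... : re-measure in a saved top picture
D={'pot1':(215,225,300,285,26),'cuvL':(150,225,210,290,8),'cuvR':(310,225,375,290,8),'binlid':(355,185,450,290,12),'canlid':(70,190,160,285,12)}
im=cv2.imread(f'pics/{sys.argv[1]}.png')[:,:,::-1].copy(); m=camera_model('top')
h=cv2.cvtColor(im,cv2.COLOR_RGB2HSV)
for n in sys.argv[2:]:
    *b,z=D[n]; k=(h[...,0]>40)&(h[...,0]<90)&(h[...,1]>80) if n[0]=='c' and n[1]=='u' else h[...,1]<75
    for c in M.cnts(k,b,30)[:2]:
        r,P=M.rect(m,c,z); print(n,np.round(r[0],1),np.round(r[1],1),round(r[2],1))
E
python3 chk.py top3 pot1 cuvL cuvR binlid canlid
```

```text
pot1 [435.5 -90.6] [148.9  22.9] 0.9
pot1 [439.6  -5.8] [39.3 40.5] 60.5
cuvL [436.  206.3] [32.8 12. ] 34.1
binlid [ 488.7 -340.4] [268.1 193.7] 1.5
canlid [462.8 366.6] [138.  140.2] 1.7
```

```bash
python3 -m crank '[{"grip":0.06,"x":0.01,"y":-0.018,"z":0.0,"yaw":0.034},{"grip":0.06,"x":0.021,"y":-0.035,"z":0.003,"yaw":0.068},{"grip":0.06,"x":0.032,"y":-0.053,"z":0.006,"yaw":0.102},{"grip":0.06,"x":0.043,"y":-0.071,"z":0.01,"yaw":0.136},{"grip":0.06,"x":0.0536,"y":-0.0892,"z":0.0132,"yaw":0.1703}]' 30
python3 -m crank '[{"grip":0.06,"x":0.008,"y":-0.022,"z":0.003,"yaw":0.034},{"grip":0.06,"x":0.016,"y":-0.044,"z":0.006,"yaw":0.068},{"grip":0.06,"x":0.025,"y":-0.067,"z":0.009,"yaw":0.11},{"grip":0.06,"x":0.034,"y":-0.088,"z":0.012,"yaw":0.15},{"grip":0.06,"x":0.0377,"y":-0.097,"z":0.0132,"yaw":0.1703}]' 30
python3 -m crank '[{"grip":0.06,"x":0,"y":0,"z":0.012,"yaw":0},{"grip":0.06,"x":0,"y":0,"z":0.025,"yaw":0},{"grip":0.06,"x":0,"y":0,"z":0.04,"yaw":0},{"grip":0.06,"x":0,"y":0,"z":0.05,"yaw":0},{"grip":0.06,"x":0,"y":0,"z":0.05,"yaw":0}]' 30
python3 - <<'E'
from h import *
im,m=snap('wrist','w6')
import m as M
g=im.max(2); p=proj(m,[439.6,-5.8,34]); b=[int(p[0]-40),int(p[1]-45),int(p[0]+40),int(p[1]+45)]; print(p)
for k in M.cnts(g<75,b,150)[:3]: print(cv2.minEnclosingCircle(k))
E
python3 plan.py 439.6 -5.8 18 60.5
```

```text
time_s: 8.42
ee_pos: [516.1, -73.4, 120.4]
ee_rot: [-179.8, 0.0, 70.2]
force: [-0.8, 0.1, -0.0]
gripper_width: 60.0
gripper_force: 0.0
time_s: 8.83
ee_pos: [435.3, -4.5, 107.2]
ee_rot: [-179.6, 0.1, 60.5]
force: [0.4, -0.3, 0.9]
gripper_width: 60.2
gripper_force: 0.0
time_s: 9.25
ee_pos: [436.6, -5.8, 56.3]
ee_rot: [-179.6, 0.2, 60.5]
force: [0.0, 0.1, 0.2]
gripper_width: 60.4
gripper_force: 0.0
[253.2335885  218.77091272]
((255.01852416992188, 217.36666870117188), 25.758256912231445)
t 9.3 pose [437.7  -5.8  57.4] [-1.7972e+02  1.4000e-01  6.0510e+01] grip 60.1 0.0 F [0.6 0.2 0. ]
x 0.0010 y 0.0016 z 0.0394 yaw 0.0002
--
```

```bash
python3 -m crank '[{"grip":0.06,"x":0,"y":0,"z":0.015,"yaw":0},{"grip":0.06,"x":0,"y":0,"z":0.03,"yaw":0},{"grip":0.06,"x":0,"y":0,"z":0.038,"yaw":0},{"grip":0.06,"x":0,"y":0,"z":0.041,"yaw":0},{"grip":0.06,"x":0,"y":0,"z":0.041,"yaw":0}]' 30
python3 -m crank '[{"grip":0.0,"x":0,"y":0,"z":0,"yaw":0},{"grip":0.0,"x":0,"y":0,"z":0,"yaw":0},{"grip":0.0,"x":0,"y":0,"z":0,"yaw":0},{"grip":0.0,"x":0,"y":0,"z":0,"yaw":0},{"grip":0.0,"x":0,"y":0,"z":0,"yaw":0}]' 30
python3 -m crank '[{"grip":0.0,"x":0,"y":0,"z":0,"yaw":0},{"grip":0.0,"x":0,"y":0,"z":-0.02,"yaw":0},{"grip":0.0,"x":0,"y":0,"z":-0.06,"yaw":0},{"grip":0.0,"x":0,"y":0,"z":-0.1,"yaw":0},{"grip":0.0,"x":0,"y":0,"z":-0.116,"yaw":0}]' 30
python3 plan.py 439.6 -5.8 135 60.5 667.7 -154.9 135 80
```

```text
time_s: 9.72
ee_pos: [439.4, -5.9, 17.8]
ee_rot: [-179.9, 0.0, 60.5]
force: [0.5, -0.4, 0.3]
gripper_width: 59.8
gripper_force: 0.0
time_s: 10.13
ee_pos: [440.1, -5.9, 18.7]
ee_rot: [180.0, -0.0, 60.5]
force: [-6.4, 3.0, 33.7]
gripper_width: 30.1
gripper_force: 18.9
time_s: 10.55
ee_pos: [442.4, -6.0, 139.1]
ee_rot: [179.6, -0.2, 60.5]
force: [0.9, 0.5, 0.4]
gripper_width: 0.1
gripper_force: 0.0
t 10.55 pose [442.4  -6.  139.1] [179.58  -0.23  60.51] grip 0.1 0.0 F [0.9 0.5 0.4]
x -0.0012 y -0.0025 z 0.0041 yaw 0.0002
--
x -0.0087 y 0.1360 z -0.0000 yaw -0.1702
x -0.0316 y 0.1325 z -0.0000 yaw -0.1702
--
```

Pot1 slipped out. The numbers say why: first contact at about 33 mm is the cap's width, so the pads pinched only the cap. The fingers seem to end higher than I assumed. Look.

```bash
python3 -m crank '[{"grip":0.065,"x":-0.001,"y":-0.002,"z":0,"yaw":0},{"grip":0.065,"x":-0.001,"y":-0.002,"z":0,"yaw":0},{"grip":0.065,"x":-0.001,"y":-0.002,"z":0,"yaw":0},{"grip":0.065,"x":-0.001,"y":-0.002,"z":0,"yaw":0},{"grip":0.065,"x":-0.001,"y":-0.002,"z":0,"yaw":0}]' 30
python3 - <<'E'
from h import *
im,m=snap('wrist','w7');a,mt=snap('top','top4');b,ms=snap('scene','scene4')
p=np.array(state()['ee_pos'],float)
for h in(-14,0,20):
  q=proj(ms,p+[0,0,h]);print(h,q)
q=q.astype(int)
c=lambda i,x,y,w,h:cv2.resize(i[y:y+h,x:x+w,::-1],(400,300),interpolation=cv2.INTER_CUBIC)
x0,y0=q[0]-60,max(0,q[1]-50);print(x0,y0)
cv2.imwrite('pics/c7.png',np.hstack([c(im,120,100,280,210),c(b,x0,y0,120,90)]))
E
```

```text
time_s: 10.97
ee_pos: [436.6, -5.8, 132.9]
ee_rot: [-179.8, 0.1, 60.5]
force: [-0.2, 0.7, 1.3]
gripper_width: 30.9
gripper_force: 0.0
-14 [219.88104481 157.70925788]
0 [219.56099726 154.01374316]
20 [219.0935442  148.61617111]
159 98
```

View pics/c7.png

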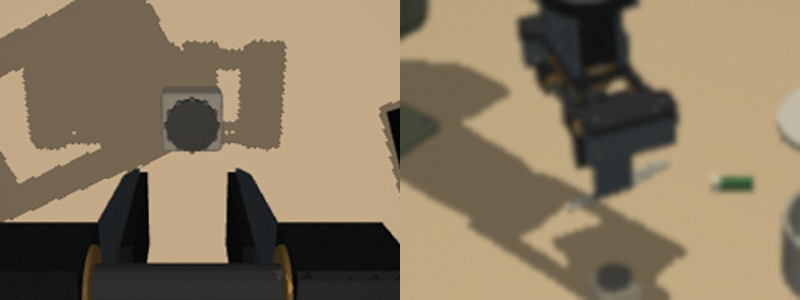

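Run:
```python
from h import *
from plan import pose
s,p,w=pose(); mw=camera_model('wrist'); ms=camera_model('scene'); a=np.radians(w)
print(p,w,s['gripper_width'],np.array(mw['intrinsics']).round(1).tolist())
tx=np.array([np.cos(a),np.sin(a),0]);ty=np.array([np.sin(a),-np.cos(a),0])
g=30.9/2
print('seen wrist 222.9/279.6,220.4 ; scene 216.9,157.1 228.6,154.4')
for h in(-14,0,10,20):
  for x in(-16,0,16):
    X=lambda y:p+x*tx+y*ty+[0,0,h]
    print(h,x,proj(mw,X(-g)).round(),proj(mw,X(g)).round(),'scene',proj(ms,X(g)).round(),proj(ms,X(g+13.5)).round())
```

```text
[437.15229989  -5.80248041 133.42027505] 60.5101067175919 43.12385456562898 [[327.7, 0.0, 250.9], [0.0, 327.7, 193.8], [0.0, 0.0, 1.0]]
seen wrist 222.9/279.6,220.4 ; scene 216.9,157.1 228.6,154.4
-14 -16 [226. 248.] [272. 248.] scene [217. 162.] [218. 165.]
-14 0 [226. 226.] [273. 226.] scene [222. 161.] [223. 163.]
-14 16 [225. 203.] [273. 203.] scene [227. 159.] [229. 162.]
0 -16 [225. 258.] [273. 258.] scene [216. 158.] [218. 161.]
0 0 [224. 234.] [274. 234.] scene [221. 157.] [223. 160.]
0 16 [223. 210.] [275. 210.] scene [227. 156.] [228. 158.]
10 -16 [223. 266.] [275. 266.] scene [216. 156.] [218. 158.]
10 0 [223. 241.] [275. 241.] scene [221. 154.] [223. 157.]
10 16 [222. 216.] [276. 216.] scene [226. 153.] [228. 155.]
20 -16 [222. 274.] [276. 274.] scene [216. 153.] [218. 156.]
20 0 [221. 249.] [276. 249.] scene [221. 152.] [223. 154.]
20 16 [220. 223.] [277. 223.] scene [226. 150.] [228. 153.]
```

Both views put the fingertips about 14 mm behind the reported TCP, not ahead of it, so at z = 18 they only touched the cap. I'll go down in small steps, watching the force, to find the real contact height.

```bash
python3 plan.py 439.6 -5.8 20 60.5
python3 -m crank '[{"grip":0.062,"x":0.001,"y":0.001,"z":0.03,"yaw":0},{"grip":0.062,"x":0.001,"y":0.001,"z":0.06,"yaw":0},{"grip":0.062,"x":0.001,"y":0.001,"z":0.09,"yaw":0},{"grip":0.062,"x":0.001,"y":0.001,"z":0.11,"yaw":0},{"grip":0.062,"x":0.001,"y":0.001,"z":0.115,"yaw":0}]' 30
python3 -m crank '[{"grip":0.062,"x":0,"y":0,"z":0.002,"yaw":0},{"grip":0.062,"x":0,"y":0,"z":0.004,"yaw":0},{"grip":0.062,"x":0,"y":0,"z":0.006,"yaw":0},{"grip":0.062,"x":0,"y":0,"z":0.008,"yaw":0},{"grip":0.062,"x":0,"y":0,"z":0.008,"yaw":0}]'
python3 -c "
from h import *
snap('wrist','w8');snap('scene','scene8')"
python3 plan.py 439.6 -5.8 0 60.5
```

```text
t 11.12 pose [437.2  -5.8 133.4] [-1.799e+02  4.000e-02  6.051e+01] grip 43.1 0.0 F [-1.  -0.8 -1.5]
x 0.0012 y 0.0021 z 0.1134 yaw 0.0002
--
time_s: 11.53
ee_pos: [436.2, -5.3, 16.1]
ee_rot: [-179.6, 0.2, 60.5]
force: [-0.6, -0.2, -0.3]
gripper_width: 62.1
gripper_force: 0.0
time_s: 11.95
ee_pos: [439.4, -5.4, 11.8]
ee_rot: [179.9, -0.0, 60.5]
force: [0.8, 0.4, -0.0]
gripper_width: 62.1
gripper_force: 0.0
t 12.05 pose [439.3  -5.4  11.8] [ 1.7994e+02 -4.0000e-02  6.0510e+01] grip 61.9 0.0 F [-0.9  0.2 -0.7]
x -0.0002 y 0.0004 z 0.0118 yaw 0.0002
--
```

```bash
python3 -c "
import cv2,numpy as np
a=cv2.imread('pics/w8.png')[100:310,120:400];b=cv2.imread('pics/scene8.png')[120:210,170:290]
cv2.imwrite('pics/c8.png',np.hstack([cv2.resize(i,(400,300),interpolation=cv2.INTER_CUBIC) for i in (a,b)]))"
```

```text
(no output)
```

View pics/c8.png

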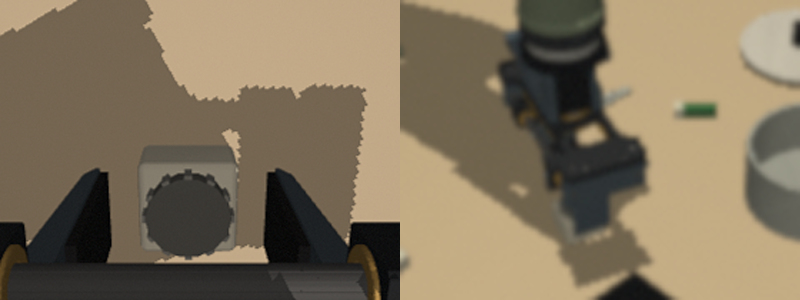

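In the left crop the pot sits between the open jaws. In the right crop the fingertip (580,235) is still clear of its shadow, so there is room below. Continue down slowly.

```bash
python3 -m crank '[{"grip":0.062,"x":0,"y":0,"z":0.002,"yaw":0},{"grip":0.062,"x":0,"y":0,"z":0.004,"yaw":0},{"grip":0.062,"x":0,"y":0,"z":0.006,"yaw":0},{"grip":0.062,"x":0,"y":0,"z":0.008,"yaw":0},{"grip":0.062,"x":0,"y":0,"z":0.008,"yaw":0}]'
python3 -m crank '[{"grip":0.062,"x":0,"y":0,"z":0.001,"yaw":0},{"grip":0.062,"x":0,"y":0,"z":0.002,"yaw":0},{"grip":0.062,"x":0,"y":0,"z":0.003,"yaw":0},{"grip":0.062,"x":0,"y":0,"z":0.004,"yaw":0},{"grip":0.062,"x":0,"y":0,"z":0.004,"yaw":0}]'
python3 -m crank '[{"grip":0.04,"x":0,"y":0,"z":0,"yaw":0},{"grip":0.0,"x":0,"y":0,"z":0,"yaw":0},{"grip":0.0,"x":0,"y":0,"z":0,"yaw":0},{"grip":0.0,"x":0,"y":0,"z":0,"yaw":0},{"grip":0.0,"x":0,"y":0,"z":0,"yaw":0}]' 30
```

```text
time_s: 12.47
ee_pos: [438.6, -5.4, 2.8]
ee_rot: [-180.0, 0.0, 60.5]
force: [-0.2, 0.6, -0.6]
gripper_width: 62.1
gripper_force: 0.0
time_s: 12.88
ee_pos: [438.8, -5.4, -1.0]
ee_rot: [-180.0, 0.0, 60.5]
force: [0.4, 0.1, 0.3]
gripper_width: 61.8
gripper_force: 0.0
time_s: 13.3
ee_pos: [439.0, -5.5, -0.7]
ee_rot: [180.0, -0.0, 60.5]
force: [-0.3, -0.3, 0.8]
gripper_width: 39.4
gripper_force: 30.0
```

A 39.4 mm reading at 30 N means the pads are on the body now; so the tips lie about 14 mm above the reported z. Lift and carry to the other half of the box.

```bash
python3 -m crank '[{"grip":0.0,"x":0,"y":0,"z":-0.01,"yaw":0},{"grip":0.0,"x":0,"y":0,"z":-0.03,"yaw":0},{"grip":0.0,"x":0,"y":0,"z":-0.06,"yaw":0},{"grip":0.0,"x":0,"y":0,"z":-0.09,"yaw":0},{"grip":0.0,"x":0,"y":0,"z":-0.11,"yaw":0}]' 30
python3 plan.py 667.7 -154.9 110 80
```

```text
time_s: 13.72
ee_pos: [439.7, -5.5, 111.6]
ee_rot: [179.9, -0.1, 60.5]
force: [0.2, -0.2, -0.5]
gripper_width: 39.6
gripper_force: 30.0
t 13.72 pose [439.7  -5.5 111.6] [ 1.7986e+02 -8.0000e-02  6.0510e+01] grip 39.6 30.0 F [ 0.2 -0.2 -0.5]
x -0.0089 y 0.1360 z 0.0008 yaw -0.1701
x -0.0318 y 0.1325 z 0.0008 yaw -0.1701
--
```

```bash
python3 -m crank '[{"grip":0.0,"x":-0.001,"y":0.018,"z":0,"yaw":-0.023},{"grip":0.0,"x":-0.003,"y":0.045,"z":0,"yaw":-0.056},{"grip":0.0,"x":-0.005,"y":0.075,"z":0,"yaw":-0.094},{"grip":0.0,"x":-0.007,"y":0.106,"z":0,"yaw":-0.132},{"grip":0.0,"x":-0.0089,"y":0.136,"z":0.001,"yaw":-0.1701}]' 30
python3 -m crank '[{"grip":0.0,"x":-0.008,"y":0.031,"z":0,"yaw":-0.04},{"grip":0.0,"x":-0.015,"y":0.062,"z":0,"yaw":-0.08},{"grip":0.0,"x":-0.022,"y":0.094,"z":0,"yaw":-0.12},{"grip":0.0,"x":-0.029,"y":0.12,"z":0,"yaw":-0.155},{"grip":0.0,"x":-0.0318,"y":0.1325,"z":0.001,"yaw":-0.1701}]' 30
python3 -m crank '[{"grip":0.0,"x":0,"y":0,"z":0,"yaw":0},{"grip":0.0,"x":0,"y":0,"z":0.01,"yaw":0},{"grip":0.0,"x":0,"y":0,"z":0.025,"yaw":0},{"grip":0.0,"x":0,"y":0,"z":0.04,"yaw":0},{"grip":0.0,"x":0,"y":0,"z":0.04,"yaw":0}]' 30
python3 plan.py 667.7 -154.9 8 80
```

```text
time_s: 14.13
ee_pos: [554.0, -80.9, 108.3]
ee_rot: [180.0, -0.0, 70.4]
force: [0.7, 0.4, 0.0]
gripper_width: 39.9
gripper_force: 30.0
time_s: 14.55
ee_pos: [669.5, -157.0, 106.5]
ee_rot: [179.9, 0.0, 80.0]
force: [-0.3, 0.3, 0.3]
gripper_width: 39.9
gripper_force: 30.0
time_s: 14.97
ee_pos: [663.0, -153.2, 63.3]
ee_rot: [-179.5, -0.1, 80.0]
force: [0.1, 0.8, -1.0]
gripper_width: 40.0
gripper_force: 30.0
t 14.97 pose [ 663.  -153.2   63.3] [-1.7951e+02 -5.0000e-02  8.0020e+01] grip 40.0 30.0 F [ 0.1  0.8 -1. ]
x -0.0008 y 0.0049 z 0.0553 yaw 0.0003
--
```

```bash
python3 -m crank '[{"grip":0.0,"x":0,"y":0,"z":0.012,"yaw":0},{"grip":0.0,"x":0,"y":0,"z":0.03,"yaw":0},{"grip":0.0,"x":0,"y":0,"z":0.045,"yaw":0},{"grip":0.0,"x":0,"y":0,"z":0.055,"yaw":0},{"grip":0.0,"x":0,"y":0,"z":0.059,"yaw":0}]' 30
python3 -m crank '[{"grip":0.0,"x":0,"y":0,"z":0.0,"yaw":0},{"grip":0.0,"x":0,"y":0,"z":0.0,"yaw":0},{"grip":0.05,"x":0,"y":0,"z":0,"yaw":0},{"grip":0.05,"x":0,"y":0,"z":0,"yaw":0},{"grip":0.05,"x":0,"y":0,"z":0,"yaw":0}]' 30
python3 -m crank '[{"grip":0.05,"x":0,"y":0,"z":-0.01,"yaw":0},{"grip":0.05,"x":0,"y":0,"z":-0.03,"yaw":0},{"grip":0.05,"x":0,"y":0,"z":-0.065,"yaw":0},{"grip":0.05,"x":0,"y":0,"z":-0.1,"yaw":0},{"grip":0.05,"x":0,"y":0,"z":-0.12,"yaw":0}]' 30
python3 -c "
from h import *
snap('wrist','w9');snap('top','top9')"
python3 chk.py top9 cuvL cuvR binlid canlid
python3 plan.py 431 203 125 34.1 431 203 40 34.1
```

```text
time_s: 15.38
ee_pos: [665.7, -154.3, 6.6]
ee_rot: [-179.8, -0.0, 80.0]
force: [0.1, 0.2, -0.6]
gripper_width: 39.9
gripper_force: 30.0
time_s: 15.8
ee_pos: [667.5, -154.9, 9.2]
ee_rot: [179.9, 0.0, 80.0]
force: [-1.0, -1.0, -0.2]
gripper_width: 49.6
gripper_force: 0.0
time_s: 16.22
ee_pos: [668.7, -155.3, 133.7]
ee_rot: [179.6, 0.0, 80.0]
force: [0.6, 0.4, 1.0]
gripper_width: 49.6
gripper_force: 0.0
cuvL [436.  206.3] [32.8 12. ] 34.1
binlid [ 488.7 -340.4] [268.1 193.7] 1.5
canlid [462.8 366.6] [138.  140.2] 1.7
t 16.32 pose [ 669.9 -155.6  134.7] [1.7936e+02 4.0000e-02 8.0000e+01] grip 49.9 0.0 F [ 1.2 -0.3  0.5]
x 0.1039 y -0.0992 z 0.0032 yaw 0.2670
x 0.0740 y -0.1231 z 0.0032 yaw 0.2670
x 0.0389 y -0.1383 z 0.0032 yaw 0.2670
--
x 0.0000 y 0.0000 z 0.0850 yaw -0.0000
--
```

View pics/w9.png

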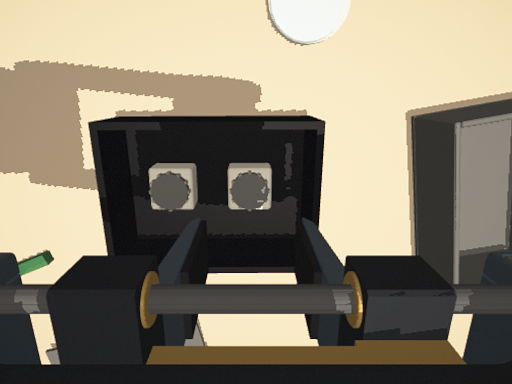

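Both pots stand in the box, at (172,190) and (250,190), well apart. Next the left cuvette.

```bash
python3 -m crank '[{"grip":0.035,"x":0.021,"y":-0.020,"z":0,"yaw":0.053},{"grip":0.035,"x":0.042,"y":-0.04,"z":0,"yaw":0.107},{"grip":0.035,"x":0.062,"y":-0.06,"z":0,"yaw":0.16},{"grip":0.035,"x":0.083,"y":-0.079,"z":0,"yaw":0.214},{"grip":0.035,"x":0.1039,"y":-0.0992,"z":0.003,"yaw":0.267}]' 30
python3 -m crank '[{"grip":0.035,"x":0.015,"y":-0.0246,"z":0,"yaw":0.053},{"grip":0.035,"x":0.03,"y":-0.049,"z":0,"yaw":0.107},{"grip":0.035,"x":0.044,"y":-0.074,"z":0,"yaw":0.16},{"grip":0.035,"x":0.059,"y":-0.0985,"z":0,"yaw":0.214},{"grip":0.035,"x":0.074,"y":-0.1231,"z":0.003,"yaw":0.267}]' 30
python3 -m crank '[{"grip":0.035,"x":0.009,"y":-0.031,"z":0,"yaw":0.06},{"grip":0.035,"x":0.018,"y":-0.062,"z":0,"yaw":0.12},{"grip":0.035,"x":0.026,"y":-0.093,"z":0,"yaw":0.18},{"grip":0.035,"x":0.034,"y":-0.122,"z":0,"yaw":0.235},{"grip":0.035,"x":0.0389,"y":-0.1383,"z":0.003,"yaw":0.267}]' 30
python3 -m crank '[{"grip":0.035,"x":0,"y":0,"z":0.02,"yaw":0},{"grip":0.035,"x":0,"y":0,"z":0.05,"yaw":0},{"grip":0.035,"x":0,"y":0,"z":0.08,"yaw":0},{"grip":0.035,"x":0,"y":0,"z":0.1,"yaw":0},{"grip":0.035,"x":0,"y":0,"z":0.1,"yaw":0}]' 30
python3 - <<'E'
from h import *
import m as M
im,m=snap('wrist','w10'); h=cv2.cvtColor(im,cv2.COLOR_RGB2HSV)
for k in M.cnts((h[...,0]>40)&(h[...,0]<90)&(h[...,1]>80),(100,60,400,360),100): 
    r,P=M.rect(m,k,10); print(np.round(r[0],1),np.round(r[1],1),round(r[2],1),cv2.boundingRect(k))
print('expect',proj(m,[431,203,8]))
E
python3 plan.py 431 203 -8 34.1
```

```text
time_s: 16.73
ee_pos: [586.2, -34.4, 125.1]
ee_rot: [-180.0, -0.0, 64.5]
force: [0.0, -0.0, 0.2]
gripper_width: 35.0
gripper_force: 0.0
time_s: 17.15
ee_pos: [506.4, 85.2, 122.2]
ee_rot: [-180.0, -0.0, 49.2]
force: [0.6, -0.4, -0.9]
gripper_width: 35.0
gripper_force: 0.0
time_s: 17.57
ee_pos: [425.6, 205.5, 119.2]
ee_rot: [-179.9, 0.0, 34.1]
force: [0.5, 0.2, 0.3]
gripper_width: 34.9
gripper_force: 0.0
time_s: 17.98
ee_pos: [424.0, 202.2, 15.5]
ee_rot: [-179.9, 0.5, 34.1]
force: [-0.1, -0.6, -0.1]
gripper_width: 35.0
gripper_force: 0.0
[436.2 205. ] [39.5 12.3] 34.9 (246, 184, 21, 60)
expect [254.10857172 221.20429171]
t 18.03 pose [425.8 202.9  17.5] [-179.94    0.33   34.11] grip 35.3 0.0 F [0.7 0.6 0.5]
x 0.0044 y 0.0028 z 0.0255 yaw 0.0003
--
```

View pics/w10.png

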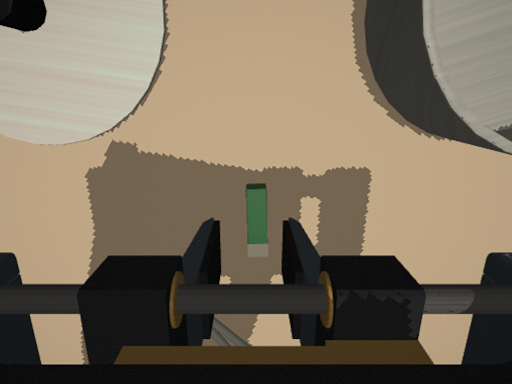

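The cuvette at (257,220) lies centred between the jaws and aligned. I'll descend carefully and grip.

```bash
python3 -m crank '[{"grip":0.035,"x":0.001,"y":0.001,"z":0.008,"yaw":0},{"grip":0.035,"x":0.001,"y":0.001,"z":0.015,"yaw":0},{"grip":0.035,"x":0.001,"y":0.001,"z":0.021,"yaw":0},{"grip":0.035,"x":0.001,"y":0.001,"z":0.025,"yaw":0},{"grip":0.035,"x":0.001,"y":0.001,"z":0.027,"yaw":0}]' 30
python3 -m crank '[{"grip":0.035,"x":0,"y":0,"z":0,"yaw":0},{"grip":0.035,"x":0,"y":0,"z":0.001,"yaw":0},{"grip":0.035,"x":0,"y":0,"z":0.002,"yaw":0},{"grip":0.035,"x":0,"y":0,"z":0.003,"yaw":0},{"grip":0.035,"x":0,"y":0,"z":0.003,"yaw":0}]' 30
python3 plan.py 431 203 -12 34.1
```

```text
time_s: 18.45
ee_pos: [429.2, 203.4, -8.0]
ee_rot: [-180.0, 0.0, 34.1]
force: [0.9, 0.4, 0.1]
gripper_width: 35.0
gripper_force: 0.0
time_s: 18.87
ee_pos: [429.3, 203.5, -10.7]
ee_rot: [-180.0, -0.0, 34.1]
force: [-0.3, -0.7, -0.3]
gripper_width: 35.1
gripper_force: 0.0
t 18.87 pose [429.3 203.5 -10.7] [-1.800e+02 -1.000e-02  3.411e+01] grip 35.1 0.0 F [-0.3 -0.7 -0.3]
x 0.0012 y 0.0014 z 0.0013 yaw 0.0001
--
```

```bash
python3 -m crank '[{"grip":0.035,"x":0.001,"y":0.001,"z":0.001,"yaw":0},{"grip":0.0,"x":0.001,"y":0.001,"z":0.001,"yaw":0},{"grip":0.0,"x":0.001,"y":0.001,"z":0.001,"yaw":0},{"grip":0.0,"x":0.001,"y":0.001,"z":0.001,"yaw":0},{"grip":0.0,"x":0.001,"y":0.001,"z":0.001,"yaw":0}]' 20
python3 -m crank '[{"grip":0.0,"x":0,"y":0,"z":0,"yaw":0},{"grip":0.0,"x":0,"y":0,"z":-0.01,"yaw":0},{"grip":0.0,"x":0,"y":0,"z":-0.04,"yaw":0},{"grip":0.0,"x":0,"y":0,"z":-0.075,"yaw":0},{"grip":0.0,"x":0,"y":0,"z":-0.1,"yaw":0}]' 20
python3 - <<'E'
from h import *
im=cv2.imread('pics/top3.png')[:,:,::-1]; m=camera_model('top')
# can rim: bright outer rim ring; pixels not bench and bright
h=cv2.cvtColor(im.copy(),cv2.COLOR_RGB2HSV)
import m as M
mask=(h[...,1]<60)&(h[...,2]>95)
c=M.cnts(mask,(160,150,235,222),50)
for k in c[:3]:
    P=np.array([ray(m,*p[0],65)[:2] for p in k],np.float32); print(len(k),cv2.minEnclosingCircle(P),cv2.fitEllipse(P))
E
python3 plan.py
```

```text
time_s: 19.28
ee_pos: [430.6, 203.2, -11.7]
ee_rot: [-180.0, 0.0, 34.1]
force: [0.5, -0.0, -1.1]
gripper_width: 12.6
gripper_force: 20.0
time_s: 19.7
ee_pos: [431.1, 203.4, 90.3]
ee_rot: [180.0, -0.1, 34.1]
force: [1.1, 1.3, 0.4]
gripper_width: 12.2
gripper_force: 20.0
153 ((601.6070556640625, 164.4607391357422), 69.91353607177734) ((601.6544189453125, 164.37796020507812), (136.42800903320312, 137.5124969482422), 84.5206069946289)
t 19.7 pose [431.1 203.4  90.3] [ 1.7999e+02 -9.0000e-02  3.4110e+01] grip 12.2 20.0 F [1.1 1.3 0.4]
```

The can rim fits a circle centred at (601.6, 164.4) with radius 69.9 mm, against 70 expected. The cuvette is held.

```bash
python3 plan.py 590.4 181 92 34.1 590.4 181 -5 34.1
```

```text
t 19.7 pose [431.1 203.4  90.3] [ 1.7999e+02 -9.0000e-02  3.4110e+01] grip 12.2 20.0 F [1.1 1.3 0.4]
x 0.1193 y 0.1079 z -0.0017 yaw 0.0001
--
x 0.0000 y 0.0000 z 0.0970 yaw -0.0000
--
```

```bash
python3 -m crank '[{"grip":0.0,"x":0.015,"y":0.0136,"z":-0.002,"yaw":0},{"grip":0.0,"x":0.045,"y":0.041,"z":-0.002,"yaw":0},{"grip":0.0,"x":0.074,"y":0.067,"z":-0.002,"yaw":0},{"grip":0.0,"x":0.103,"y":0.093,"z":-0.002,"yaw":0},{"grip":0.0,"x":0.1193,"y":0.1079,"z":-0.002,"yaw":0}]' 20
python3 -m crank '[{"grip":0.0,"x":0,"y":0,"z":0,"yaw":0},{"grip":0.0,"x":0,"y":0,"z":0.02,"yaw":0},{"grip":0.0,"x":0,"y":0,"z":0.04,"yaw":0},{"grip":0.0,"x":0,"y":0,"z":0.06,"yaw":0},{"grip":0.0,"x":0,"y":0,"z":0.075,"yaw":0}]' 20
python3 plan.py 590.4 181 -5 34.1
```

```text
time_s: 20.12
ee_pos: [594.0, 180.2, 90.4]
ee_rot: [179.9, -0.2, 34.1]
force: [0.1, 0.7, 0.0]
gripper_width: 12.5
gripper_force: 20.0
time_s: 20.53
ee_pos: [588.0, 180.6, 13.5]
ee_rot: [-179.9, 0.2, 34.1]
force: [-0.9, -0.7, 0.1]
gripper_width: 12.2
gripper_force: 20.0
t 20.53 pose [588.  180.6  13.5] [-1.7993e+02  1.6000e-01  3.4120e+01] grip 12.2 20.0 F [-0.9 -0.7  0.1]
x 0.0022 y 0.0010 z 0.0185 yaw 0.0003
--
```

```bash
python3 -m crank '[{"grip":0.0,"x":0.001,"y":0,"z":0.008,"yaw":0},{"grip":0.0,"x":0.001,"y":0,"z":0.015,"yaw":0},{"grip":0.0,"x":0.001,"y":0,"z":0.019,"yaw":0},{"grip":0.0,"x":0.001,"y":0,"z":0.021,"yaw":0},{"grip":0.0,"x":0.001,"y":0,"z":0.021,"yaw":0}]' 20
python3 -m crank '[{"grip":0.03,"x":0,"y":0,"z":0,"yaw":0},{"grip":0.03,"x":0,"y":0,"z":0,"yaw":0},{"grip":0.03,"x":0,"y":0,"z":0,"yaw":0},{"grip":0.03,"x":0,"y":0,"z":-0.01,"yaw":0},{"grip":0.03,"x":0,"y":0,"z":-0.025,"yaw":0}]' 20
python3 -m crank '[{"grip":0.03,"x":0,"y":0,"z":-0.03,"yaw":0},{"grip":0.03,"x":0,"y":0,"z":-0.06,"yaw":0},{"grip":0.03,"x":0,"y":0,"z":-0.08,"yaw":0},{"grip":0.03,"x":0,"y":0,"z":-0.09,"yaw":0},{"grip":0.03,"x":0,"y":0,"z":-0.09,"yaw":0}]' 20
python3 - <<'E'
from h import *
import m as M
snap('top','top11'); im,m=snap('wrist','w11'); h=cv2.cvtColor(im,cv2.COLOR_RGB2HSV)
for k in M.cnts((h[...,0]>40)&(h[...,0]<90)&(h[...,1]>80),(100,60,400,360),60): 
    r,P=M.rect(m,k,18); print(np.round(r[0],1),np.round(r[1],1),round(r[2],1))
E
python3 chk.py top11 cuvR binlid
python3 plan.py 422.3 -203.2 100 11.7 422.3 -203.2 20 11.7
```

```text
time_s: 20.95
ee_pos: [591.0, 181.5, -5.3]
ee_rot: [180.0, -0.0, 34.1]
force: [-0.7, 0.1, 0.5]
gripper_width: 12.3
gripper_force: 20.0
time_s: 21.37
ee_pos: [589.7, 181.0, 18.8]
ee_rot: [-179.9, 0.2, 34.1]
force: [0.7, 0.1, 0.1]
gripper_width: 29.8
gripper_force: 0.0
time_s: 21.78
ee_pos: [592.4, 181.8, 112.6]
ee_rot: [179.9, -0.3, 34.1]
force: [0.4, -0.5, -0.4]
gripper_width: 29.8
gripper_force: 0.0
[596.7 184.1] [36.7 11.6] 34.4
cuvR [ 427.4 -202.2] [34.3 13.2] 11.7
binlid [ 494.9 -369.6] [180.3 130.8] 3.4
t 21.88 pose [590.2 181.1 108.8] [-1.7998e+02  4.0000e-02  3.4110e+01] grip 30.4 0.0 F [-0.3 -0.1 -0.9]
x -0.1182 y 0.0747 z 0.0029 yaw 0.1304
x -0.1075 y 0.0894 z 0.0029 yaw 0.1304
x -0.0949 y 0.1026 z 0.0029 yaw 0.1304
--
x 0.0000 y 0.0000 z 0.0800 yaw -0.0000
--
```

```bash
python3 -m crank '[{"grip":0.035,"x":-0.0236,"y":0.015,"z":0,"yaw":0.026},{"grip":0.035,"x":-0.0473,"y":0.03,"z":0,"yaw":0.052},{"grip":0.035,"x":-0.071,"y":0.0448,"z":0,"yaw":0.078},{"grip":0.035,"x":-0.0945,"y":0.06,"z":0,"yaw":0.104},{"grip":0.035,"x":-0.1182,"y":0.0747,"z":0.003,"yaw":0.1304}]' 20
python3 -m crank '[{"grip":0.035,"x":-0.0215,"y":0.018,"z":0,"yaw":0.026},{"grip":0.035,"x":-0.043,"y":0.0358,"z":0,"yaw":0.052},{"grip":0.035,"x":-0.0645,"y":0.0536,"z":0,"yaw":0.078},{"grip":0.035,"x":-0.086,"y":0.0715,"z":0,"yaw":0.104},{"grip":0.035,"x":-0.1075,"y":0.0894,"z":0.003,"yaw":0.1304}]' 20
python3 -m crank '[{"grip":0.035,"x":-0.021,"y":0.023,"z":0,"yaw":0.029},{"grip":0.035,"x":-0.042,"y":0.046,"z":0,"yaw":0.058},{"grip":0.035,"x":-0.063,"y":0.069,"z":0,"yaw":0.087},{"grip":0.035,"x":-0.083,"y":0.09,"z":0,"yaw":0.115},{"grip":0.035,"x":-0.0949,"y":0.1026,"z":0.003,"yaw":0.1304}]' 20
python3 -m crank '[{"grip":0.035,"x":0,"y":0,"z":0.015,"yaw":0},{"grip":0.035,"x":0,"y":0,"z":0.04,"yaw":0},{"grip":0.035,"x":0,"y":0,"z":0.065,"yaw":0},{"grip":0.035,"x":0,"y":0,"z":0.08,"yaw":0},{"grip":0.035,"x":0,"y":0,"z":0.08,"yaw":0}]' 20
python3 - <<'E'
from h import *
import m as M
im,m=snap('wrist','w12'); h=cv2.cvtColor(im,cv2.COLOR_RGB2HSV)
for k in M.cnts((h[...,0]>40)&(h[...,0]<90)&(h[...,1]>80),(100,60,400,360),100): 
    r,P=M.rect(m,k,10); print(np.round(r[0],1),np.round(r[1],1),round(r[2],1),cv2.boundingRect(k))
E
python3 plan.py 422.4 -203.2 -8 11.7
```

```text
time_s: 22.3
ee_pos: [533.1, 52.1, 104.6]
ee_rot: [-179.9, 0.2, 26.6]
force: [-0.2, 0.6, -0.7]
gripper_width: 35.3
gripper_force: 0.0
time_s: 22.72
ee_pos: [477.0, -75.8, 101.8]
ee_rot: [-179.9, 0.1, 19.1]
force: [0.0, 0.6, 0.3]
gripper_width: 34.7
gripper_force: 0.0
time_s: 23.13
ee_pos: [420.7, -204.6, 98.8]
ee_rot: [-179.9, 0.2, 11.5]
force: [0.4, 0.7, -0.2]
gripper_width: 35.0
gripper_force: 0.0
time_s: 23.55
ee_pos: [418.9, -201.1, 16.0]
ee_rot: [-179.6, 0.5, 11.7]
force: [-0.4, -0.2, 0.5]
gripper_width: 35.0
gripper_force: 0.0
[ 427.8 -203.7] [39.4 12.3] 12.6 (246, 190, 21, 59)
t 23.6 pose [ 420.3 -201.8   17.7] [-179.74    0.32   11.69] grip 35.1 0.0 F [-0.1  0.  -0.5]
x 0.0017 y 0.0018 z 0.0257 yaw -0.0002
--
```

```bash
python3 -m crank '[{"grip":0.035,"x":0,"y":0,"z":0.009,"yaw":0},{"grip":0.035,"x":0,"y":0,"z":0.018,"yaw":0},{"grip":0.035,"x":0,"y":0,"z":0.025,"yaw":0},{"grip":0.035,"x":0,"y":0,"z":0.029,"yaw":0},{"grip":0.035,"x":0,"y":0,"z":0.031,"yaw":0}]' 20
python3 -m crank '[{"grip":0.035,"x":0,"y":0,"z":0,"yaw":0},{"grip":0.0,"x":0,"y":0,"z":0,"yaw":0},{"grip":0.0,"x":0,"y":0,"z":0,"yaw":0},{"grip":0.0,"x":0,"y":0,"z":0,"yaw":0},{"grip":0.0,"x":0,"y":0,"z":0,"yaw":0}]' 20
python3 -m crank '[{"grip":0.0,"x":0,"y":0,"z":0,"yaw":0},{"grip":0.0,"x":0,"y":0,"z":-0.01,"yaw":0},{"grip":0.0,"x":0,"y":0,"z":-0.04,"yaw":0},{"grip":0.0,"x":0,"y":0,"z":-0.075,"yaw":0},{"grip":0.0,"x":0,"y":0,"z":-0.105,"yaw":0}]' 20
python3 plan.py 612.8 147.8 95 34.1 612.8 147.8 -5 34.1
```

```text
time_s: 24.02
ee_pos: [422.5, -202.8, -11.3]
ee_rot: [-180.0, 0.0, 11.7]
force: [1.1, 0.3, -0.6]
gripper_width: 34.8
gripper_force: 0.0
time_s: 24.43
ee_pos: [423.1, -203.1, -10.5]
ee_rot: [180.0, -0.0, 11.7]
force: [0.3, 0.3, 0.5]
gripper_width: 12.4
gripper_force: 20.0
time_s: 24.85
ee_pos: [422.6, -202.9, 95.7]
ee_rot: [-180.0, 0.0, 11.7]
force: [0.9, 0.1, 0.6]
gripper_width: 12.1
gripper_force: 20.0
t 24.85 pose [ 422.6 -202.9   95.7] [-179.99    0.     11.69] grip 12.1 20.0 F [0.9 0.1 0.6]
x 0.0858 y -0.1016 z 0.0002 yaw -0.1304
x 0.0982 y -0.0896 z 0.0002 yaw -0.1304
x 0.1091 y -0.0761 z 0.0002 yaw -0.1304
--
x 0.0000 y 0.0000 z 0.1000 yaw -0.0000
--
```

```bash
python3 -m crank '[{"grip":0.0,"x":0.011,"y":-0.013,"z":0,"yaw":-0.017},{"grip":0.0,"x":0.029,"y":-0.034,"z":0,"yaw":-0.044},{"grip":0.0,"x":0.048,"y":-0.056,"z":0,"yaw":-0.072},{"grip":0.0,"x":0.067,"y":-0.079,"z":0,"yaw":-0.101},{"grip":0.0,"x":0.0858,"y":-0.1016,"z":0,"yaw":-0.1304}]' 20
python3 -m crank '[{"grip":0.0,"x":0.0196,"y":-0.018,"z":0,"yaw":-0.026},{"grip":0.0,"x":0.0393,"y":-0.0358,"z":0,"yaw":-0.052},{"grip":0.0,"x":0.0589,"y":-0.0538,"z":0,"yaw":-0.078},{"grip":0.0,"x":0.0785,"y":-0.0717,"z":0,"yaw":-0.104},{"grip":0.0,"x":0.0982,"y":-0.0896,"z":0,"yaw":-0.1304}]' 20
python3 -m crank '[{"grip":0.0,"x":0.025,"y":-0.017,"z":0,"yaw":-0.03},{"grip":0.0,"x":0.05,"y":-0.035,"z":0,"yaw":-0.06},{"grip":0.0,"x":0.076,"y":-0.053,"z":0,"yaw":-0.091},{"grip":0.0,"x":0.098,"y":-0.068,"z":0,"yaw":-0.117},{"grip":0.0,"x":0.1091,"y":-0.0761,"z":0,"yaw":-0.1304}]' 20
python3 -m crank '[{"grip":0.0,"x":0,"y":0,"z":0,"yaw":0},{"grip":0.0,"x":0,"y":0,"z":0.02,"yaw":0},{"grip":0.0,"x":0,"y":0,"z":0.045,"yaw":0},{"grip":0.0,"x":0,"y":0,"z":0.065,"yaw":0},{"grip":0.0,"x":0,"y":0,"z":0.075,"yaw":0}]' 20
python3 plan.py 612.8 147.8 -5 34.1
```

```text
time_s: 25.27
ee_pos: [486.6, -84.9, 94.4]
ee_rot: [180.0, -0.0, 19.2]
force: [0.7, -0.1, -0.6]
gripper_width: 12.4
gripper_force: 20.0
time_s: 25.68
ee_pos: [549.9, 32.1, 94.2]
ee_rot: [-180.0, 0.0, 26.7]
force: [0.6, -0.6, -0.3]
gripper_width: 12.3
gripper_force: 20.0
time_s: 26.1
ee_pos: [614.3, 150.5, 94.0]
ee_rot: [-180.0, -0.1, 34.3]
force: [-0.3, -0.2, 0.2]
gripper_width: 12.4
gripper_force: 20.0
time_s: 26.52
ee_pos: [610.3, 145.9, 16.7]
ee_rot: [-179.9, 0.3, 34.0]
force: [-0.6, 1.0, 0.1]
gripper_width: 12.2
gripper_force: 20.0
t 26.52 pose [610.3 145.9  16.7] [-179.9     0.31   34.04] grip 12.2 20.0 F [-0.6  1.   0.1]
x 0.0031 y -0.0002 z 0.0217 yaw -0.0010
--
```

```bash
python3 -m crank '[{"grip":0.0,"x":0.001,"y":0,"z":0.008,"yaw":0},{"grip":0.0,"x":0.001,"y":0,"z":0.016,"yaw":0},{"grip":0.0,"x":0.001,"y":0,"z":0.022,"yaw":0},{"grip":0.0,"x":0.001,"y":0,"z":0.024,"yaw":0},{"grip":0.0,"x":0.001,"y":0,"z":0.024,"yaw":0}]' 20
python3 -m crank '[{"grip":0.03,"x":0,"y":0,"z":0,"yaw":0},{"grip":0.03,"x":0,"y":0,"z":0,"yaw":0},{"grip":0.03,"x":0,"y":0,"z":0,"yaw":0},{"grip":0.03,"x":0,"y":0,"z":-0.01,"yaw":0},{"grip":0.03,"x":0,"y":0,"z":-0.025,"yaw":0}]' 20
python3 -m crank '[{"grip":0.03,"x":0,"y":0,"z":-0.03,"yaw":0},{"grip":0.03,"x":0,"y":0,"z":-0.06,"yaw":0},{"grip":0.03,"x":0,"y":0,"z":-0.09,"yaw":0},{"grip":0.03,"x":0,"y":0,"z":-0.12,"yaw":0},{"grip":0.03,"x":0,"y":0,"z":-0.13,"yaw":0}]' 20
python3 - <<'E'
from h import *
snap('top','top13'); snap('wrist','w13')
E
python3 chk.py top13 binlid canlid
python3 plan.py 463 366.5 110 34.1
```

```text
time_s: 26.93
ee_pos: [614.2, 148.1, -4.2]
ee_rot: [180.0, -0.0, 34.1]
force: [0.0, 0.4, 0.1]
gripper_width: 12.3
gripper_force: 20.0
time_s: 27.35
ee_pos: [612.7, 148.1, 19.7]
ee_rot: [-179.9, 0.2, 34.1]
force: [-0.2, 0.2, -0.6]
gripper_width: 30.1
gripper_force: 0.0
time_s: 27.77
ee_pos: [616.3, 148.9, 156.4]
ee_rot: [179.8, -0.5, 34.1]
force: [0.5, -0.4, 0.4]
gripper_width: 30.1
gripper_force: 0.0
binlid [ 494.9 -369.6] [180.3 130.9] 3.4
canlid [468.3 361.2] [251.6 196.5] 3.6
canlid [580.6 287.2] [24.1 35.3] 1.5
t 27.87 pose [615.3 148.6 153.4] [179.87  -0.33  34.11] grip 29.6 0.0 F [ 0.9  0.5 -0.9]
x -0.0019 y -0.1329 z 0.0217 yaw 0.0001
x -0.0020 y -0.1329 z 0.0217 yaw 0.0001
--
```

View pics/w13.png

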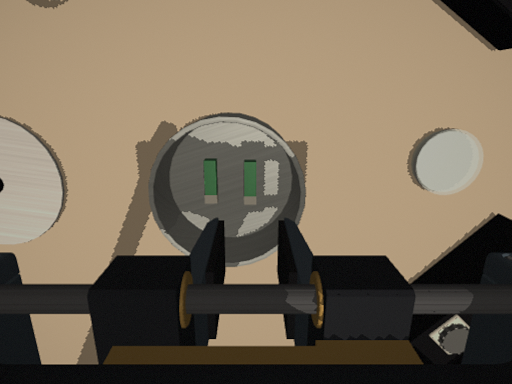

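Both cuvettes lie flat in the canister, at (210,180) and (250,182), clear of the wall. The view budget is used up, so from here I use numbers only: fit the can rim from the wrist view.

```bash
cat > circ.py <<'E'
import sys; from h import *
from scipy.optimize import least_squares
# circ.py name x y z R file : fit circle of known R: first strong radial edges near the expected circle
def fit(name,c,z,R,f,lo=8,hi=8):
    im,m=snap(name,f); s=cv2.cvtColor(im,cv2.COLOR_RGB2HSV)[...,1].astype(np.float32); P=[]
    for a in np.radians(np.arange(0,360,3)):
        rr=np.arange(R-lo,R+hi,.5); uv=np.array([proj(m,[c[0]+r*np.cos(a),c[1]+r*np.sin(a),z]) for r in rr],np.float32)
        if uv.min()<2 or uv[:,0].max()>509 or uv[:,1].max()>(215 if name=='wrist' else 380): continue
        v=cv2.remap(s,uv[None,:,0],uv[None,:,1],cv2.INTER_LINEAR)[0]
        d=v[4:]-v[:-4]; i=int(np.argmax(d))
        if d[i]>30 and 1<i<len(d)-2: P.append([c[0]+rr[i+2]*np.cos(a),c[1]+rr[i+2]*np.sin(a)])
    P=np.array(P); r=least_squares(lambda q:np.hypot(P[:,0]-q[0],P[:,1]-q[1])-q[2],[*c,R],loss='soft_l1',f_scale=.7)
    print(name,f,len(P),'centre',r.x[:2].round(2),'R',r.x[2].round(2),'med',np.median(abs(r.fun)).round(2)); return r.x
if __name__=='__main__':
    n,x,y,z,R,f=sys.argv[1:7]; fit(n,[float(x),float(y)],float(z),float(R),f)
E
python3 circ.py wrist 601.6 164.4 65 70 w14; python3 circ.py top 601.6 164.4 65 70 top14;  python3 plan.py 463 366.5 130 34.1
```

```text
wrist w14 68 centre [604.37 164.42] R 69.15 med 0.57
top top14 38 centre [601.02 162.73] R 70.83 med 2.21
t 27.97 pose [612.9 148.1 149.2] [-1.7996e+02  1.0000e-01  3.4110e+01] grip 30.0 0.0 F [-0.   0.2 -1. ]
x -0.0008 y -0.1325 z 0.0096 yaw 0.0001
x -0.0008 y -0.1325 z 0.0096 yaw 0.0001
--
```

```bash
python3 circ.py wrist 603 164.4 65 70 w15; python3 circ.py wrist 603 164.4 65 70 w16
python3 -m crank '[{"grip":0.04,"x":0,"y":-0.02,"z":0,"yaw":0},{"grip":0.04,"x":0,"y":-0.05,"z":0,"yaw":0},{"grip":0.04,"x":0,"y":-0.08,"z":0,"yaw":0},{"grip":0.04,"x":0,"y":-0.11,"z":0.01,"yaw":0},{"grip":0.04,"x":0,"y":-0.1325,"z":0.01,"yaw":0}]' 30
python3 -m crank '[{"grip":0.04,"x":0,"y":-0.035,"z":0,"yaw":0},{"grip":0.04,"x":0,"y":-0.07,"z":0,"yaw":0},{"grip":0.04,"x":0,"y":-0.1,"z":0,"yaw":0},{"grip":0.04,"x":0,"y":-0.122,"z":0.01,"yaw":0},{"grip":0.04,"x":0,"y":-0.1325,"z":0.01,"yaw":0}]' 30
python3 -m crank '[{"grip":0.04,"x":0,"y":0,"z":0,"yaw":0},{"grip":0.04,"x":0,"y":0,"z":0,"yaw":0},{"grip":0.04,"x":0,"y":0,"z":0,"yaw":0},{"grip":0.04,"x":0,"y":0,"z":0,"yaw":0},{"grip":0.04,"x":0,"y":0,"z":0,"yaw":0}]' 30
python3 circ.py wrist 463 366.5 12 70 w17;python3 circ.py wrist 463 366.5 12 70 w18
python3 plan.py 463 366.5 50 34.1
```

```text
wrist w15 70 centre [604.3  164.23] R 69.23 med 0.53
wrist w16 70 centre [604.36 164.34] R 69.2 med 0.56
time_s: 28.48
ee_pos: [536.3, 258.7, 136.9]
ee_rot: [-179.9, 0.4, 34.1]
force: [-0.3, -0.2, -0.7]
gripper_width: 40.7
gripper_force: 0.0
time_s: 28.9
ee_pos: [461.9, 368.6, 127.1]
ee_rot: [-180.0, 0.4, 34.3]
force: [-0.1, -0.1, -0.1]
gripper_width: 39.7
gripper_force: 0.0
time_s: 29.32
ee_pos: [466.1, 366.7, 130.5]
ee_rot: [180.0, -0.0, 34.0]
force: [-1.1, 0.0, 1.2]
gripper_width: 39.9
gripper_force: 0.0
wrist w17 75 centre [464.13 366.07] R 69.74 med 0.18
wrist w18 75 centre [464.11 366.09] R 69.72 med 0.19
t 29.42 pose [465.8 367.  130.5] [ 1.800e+02 -3.000e-02  3.403e+01] grip 39.8 0.0 F [-0.6  0.8  1.2]
x -0.0026 y -0.0012 z 0.0805 yaw -0.0012
--
```

```bash
python3 circ.py top 602 164.4 65 70 top15; python3 circ.py top 464 366.2 12 70 top16; python3 plan.py 464 366.2 40 34.1
python3 -m crank '[{"grip":0.045,"x":-0.0015,"y":-0.0003,"z":0.02,"yaw":0},{"grip":0.045,"x":-0.0015,"y":-0.0003,"z":0.05,"yaw":0},{"grip":0.045,"x":-0.0015,"y":-0.0003,"z":0.075,"yaw":0},{"grip":0.045,"x":-0.0015,"y":-0.0003,"z":0.09,"yaw":0},{"grip":0.045,"x":-0.0015,"y":-0.0003,"z":0.09,"yaw":0}]' 30
python3 -m crank '[{"grip":0.045,"x":0,"y":0,"z":0.005,"yaw":0},{"grip":0.045,"x":0,"y":0,"z":0.015,"yaw":0},{"grip":0.045,"x":0,"y":0,"z":0.02,"yaw":0},{"grip":0.045,"x":0,"y":0,"z":0.02,"yaw":0},{"grip":0.045,"x":0,"y":0,"z":0.02,"yaw":0}]' 30
python3 plan.py 464 366.2 6 34.1
```

```text
top top15 90 centre [601.   163.54] R 69.98 med 0.72
top top16 78 centre [463.42 366.36] R 69.88 med 0.44
t 29.52 pose [465.6 367.2 130.4] [-1.800e+02 -2.000e-02  3.406e+01] grip 40.0 0.0 F [ 0.1 -1.1  0.3]
x -0.0019 y -0.0000 z 0.0904 yaw -0.0007
--
time_s: 29.93
ee_pos: [461.6, 365.2, 36.8]
ee_rot: [180.0, 0.4, 34.1]
force: [-0.9, 0.3, -0.3]
gripper_width: 45.3
gripper_force: 0.0
time_s: 30.35
ee_pos: [463.9, 367.2, 20.5]
ee_rot: [-180.0, -0.0, 34.1]
force: [0.6, -0.3, 0.4]
gripper_width: 44.8
gripper_force: 0.0
t 30.35 pose [463.9 367.2  20.5] [-1.800e+02 -2.000e-02  3.411e+01] grip 44.8 0.0 F [ 0.6 -0.3  0.4]
x -0.0005 y 0.0009 z 0.0145 yaw 0.0001
--
```

Run:
```python
from h import *
from scipy.optimize import least_squares
m=camera_model('top'); cam=np.array([461.3,-16.9])
for f in('top15','top0'):
  im=cv2.imread(f'pics/{f}.png')[:,:,::-1].copy(); s=cv2.cvtColor(im,cv2.COLOR_RGB2HSV)[...,1].astype(np.float32); c=np.array([602,164.4]);
  for lab,src,sg in(('S',s,1),):
    P=[]; u=(c-cam)/np.linalg.norm(c-cam)
    for a in np.radians(np.arange(0,360,2)):
        e=np.array([np.cos(a),np.sin(a)])
        if e@u<0.1: continue
        rr=np.arange(62,79,.5); uv=np.array([proj(m,[*(c+r*e),65]) for r in rr],np.float32)
        v=cv2.remap(src,uv[None,:,0],uv[None,:,1],cv2.INTER_LINEAR)[0]; d=v[4:]-v[:-4]; i=int(np.argmax(d))
        if d[i]>30: P.append(c+rr[i+2]*e)
    P=np.array(P)
    r=least_squares(lambda q:np.hypot(*(P-q).T)-70,c,loss='soft_l1',f_scale=.7); print(f,len(P),r.x.round(2),np.median(abs(r.fun)).round(2))
# wall-free inner edge check: lid in the same way
```

```text
top15 78 [601.37 163.61] 0.49
top0 75 [601.3  163.61] 0.5
```

```bash
python3 -m crank '[{"grip":0.045,"x":-0.0005,"y":0.0009,"z":0.005,"yaw":0},{"grip":0.045,"x":-0.0005,"y":0.0009,"z":0.01,"yaw":0},{"grip":0.045,"x":-0.0005,"y":0.0009,"z":0.0135,"yaw":0},{"grip":0.045,"x":-0.0005,"y":0.0009,"z":0.0145,"yaw":0},{"grip":0.045,"x":-0.0005,"y":0.0009,"z":0.0145,"yaw":0}]' 50
python3 -m crank '[{"grip":0.0,"x":0,"y":0,"z":0,"yaw":0},{"grip":0.0,"x":0,"y":0,"z":0,"yaw":0},{"grip":0.0,"x":0,"y":0,"z":0,"yaw":0},{"grip":0.0,"x":0,"y":0,"z":0,"yaw":0},{"grip":0.0,"x":0,"y":0,"z":0,"yaw":0}]' 50
python3 plan.py 602.2 163.5 110 34.1
python3 -m crank '[{"grip":0.0,"x":0,"y":0,"z":-0.01,"yaw":0},{"grip":0.0,"x":0,"y":0,"z":-0.03,"yaw":0},{"grip":0.0,"x":0,"y":0,"z":-0.06,"yaw":0},{"grip":0.0,"x":0,"y":0,"z":-0.09,"yaw":0},{"grip":0.0,"x":0,"y":0,"z":-0.105,"yaw":0}]' 50
python3 plan.py 602.2 163.5 110 34.1
```

```text
time_s: 30.77
ee_pos: [463.6, 365.9, 5.3]
ee_rot: [180.0, 0.0, 34.1]
force: [-0.3, 0.2, -0.4]
gripper_width: 44.9
gripper_force: 0.0
time_s: 31.18
ee_pos: [464.0, 366.2, 6.0]
ee_rot: [-180.0, -0.0, 34.1]
force: [0.1, -0.4, 0.4]
gripper_width: 20.8
gripper_force: 50.0
t 31.18 pose [464.  366.2   6. ] [-1.7999e+02 -3.0000e-02  3.4110e+01] grip 20.8 50.0 F [ 0.1 -0.4  0.4]
x 0.0004 y 0.1227 z -0.0520 yaw 0.0001
x 0.0004 y 0.1227 z -0.0520 yaw 0.0001
--
time_s: 31.6
ee_pos: [465.2, 367.1, 115.0]
ee_rot: [-180.0, -0.3, 34.1]
force: [0.9, 0.3, -2.6]
gripper_width: 20.7
gripper_force: 50.0
t 31.6 pose [465.2 367.1 115. ] [-179.99   -0.32   34.11] grip 20.7 50.0 F [ 0.9  0.3 -2.6]
x -0.0004 y 0.1227 z 0.0025 yaw 0.0001
x -0.0004 y 0.1227 z 0.0025 yaw 0.0001
--
```

```bash
python3 -m crank '[{"grip":0.0,"x":0.0001,"y":0.01,"z":0,"yaw":0},{"grip":0.0,"x":0.0002,"y":0.03,"z":0,"yaw":0},{"grip":0.0,"x":0.0003,"y":0.06,"z":0,"yaw":0},{"grip":0.0,"x":0.0004,"y":0.0925,"z":0,"yaw":0},{"grip":0.0,"x":0.0004,"y":0.125,"z":0,"yaw":0}]' 50
python3 -m crank '[{"grip":0.0,"x":0.0001,"y":0.0325,"z":0,"yaw":0},{"grip":0.0,"x":0.0002,"y":0.065,"z":0,"yaw":0},{"grip":0.0,"x":0.0003,"y":0.093,"z":0,"yaw":0},{"grip":0.0,"x":0.0004,"y":0.112,"z":0,"yaw":0},{"grip":0.0,"x":0.0004,"y":0.1205,"z":0,"yaw":0}]' 50
python3 -m crank '[{"grip":0.0,"x":0,"y":0,"z":0,"yaw":0},{"grip":0.0,"x":0,"y":0,"z":0.005,"yaw":0},{"grip":0.0,"x":0,"y":0,"z":0.015,"yaw":0},{"grip":0.0,"x":0,"y":0,"z":0.02,"yaw":0},{"grip":0.0,"x":0,"y":0,"z":0.02,"yaw":0}]' 50
python3 -m crank '[{"grip":0.0,"x":0,"y":0,"z":0,"yaw":0},{"grip":0.0,"x":0,"y":0,"z":0,"yaw":0},{"grip":0.0,"x":0,"y":0,"z":0,"yaw":0},{"grip":0.0,"x":0,"y":0,"z":0,"yaw":0},{"grip":0.0,"x":0,"y":0,"z":0,"yaw":0}]' 50
python3 plan.py 602.2 163.5 73 34.1
python3 circ.py top 602.2 163.5 97 70 top17
```

```text
time_s: 32.02
ee_pos: [534.1, 260.8, 109.5]
ee_rot: [180.0, 0.1, 34.2]
force: [0.3, -0.9, -2.0]
gripper_width: 20.8
gripper_force: 50.0
time_s: 32.43
ee_pos: [602.9, 159.8, 109.3]
ee_rot: [180.0, 0.1, 33.9]
force: [0.2, 0.2, -1.5]
gripper_width: 20.5
gripper_force: 50.0
time_s: 32.85
ee_pos: [600.1, 163.9, 88.5]
ee_rot: [-179.9, 0.2, 34.2]
force: [-0.2, 0.3, -0.7]
gripper_width: 20.7
gripper_force: 50.0
time_s: 33.27
ee_pos: [602.4, 163.3, 91.1]
ee_rot: [180.0, -0.0, 34.1]
force: [0.3, 0.0, -1.7]
gripper_width: 20.6
gripper_force: 50.0
t 33.27 pose [602.4 163.3  91.1] [ 1.7999e+02 -4.0000e-02  3.4110e+01] grip 20.6 50.0 F [ 0.3  0.  -1.7]
x -0.0001 y -0.0002 z 0.0181 yaw 0.0002
--
top top17 18 centre [601.94 161.63] R 70.76 med 2.22
```

```bash
python3 -m crank '[{"grip":0.0,"x":0,"y":0,"z":0.005,"yaw":0},{"grip":0.0,"x":0,"y":0,"z":0.012,"yaw":0},{"grip":0.0,"x":0,"y":0,"z":0.017,"yaw":0},{"grip":0.0,"x":0,"y":0,"z":0.019,"yaw":0},{"grip":0.0,"x":0,"y":0,"z":0.02,"yaw":0}]' 50
python3 -m crank '[{"grip":0.0,"x":0,"y":0,"z":0.001,"yaw":0},{"grip":0.0,"x":0,"y":0,"z":0.002,"yaw":0},{"grip":0.0,"x":0,"y":0,"z":0.003,"yaw":0},{"grip":0.0,"x":0,"y":0,"z":0.004,"yaw":0},{"grip":0.0,"x":0,"y":0,"z":0.004,"yaw":0}]' 50
python3 -m crank '[{"grip":0.0,"x":0,"y":0,"z":0.001,"yaw":0},{"grip":0.0,"x":0,"y":0,"z":0.002,"yaw":0},{"grip":0.0,"x":0,"y":0,"z":0.003,"yaw":0},{"grip":0.0,"x":0,"y":0,"z":0.003,"yaw":0},{"grip":0.0,"x":0,"y":0,"z":0.003,"yaw":0}]' 50
python3 plan.py
```

```text
time_s: 33.73
ee_pos: [601.7, 163.1, 69.7]
ee_rot: [-180.0, 0.1, 34.1]
force: [1.0, 0.0, -2.3]
gripper_width: 20.6
gripper_force: 50.0
time_s: 34.15
ee_pos: [602.2, 163.3, 66.7]
ee_rot: [-180.0, -0.0, 34.1]
force: [0.3, 0.7, -2.1]
gripper_width: 20.5
gripper_force: 50.0
time_s: 34.57
ee_pos: [602.3, 163.3, 63.9]
ee_rot: [180.0, -0.0, 34.1]
force: [-0.2, 0.0, 0.4]
gripper_width: 20.6
gripper_force: 50.0
t 34.57 pose [602.3 163.3  63.9] [ 1.800e+02 -2.000e-02  3.411e+01] grip 20.6 50.0 F [-0.2  0.   0.4]
```

The lid went in with no side force and bottomed at 63.9, where 64 is home. I'll press lightly, release, then head to the box lid.

```bash
python3 -m crank '[{"grip":0.0,"x":0,"y":0,"z":0.001,"yaw":0},{"grip":0.0,"x":0,"y":0,"z":0.001,"yaw":0},{"grip":0.04,"x":0,"y":0,"z":0,"yaw":0},{"grip":0.04,"x":0,"y":0,"z":0,"yaw":0},{"grip":0.04,"x":0,"y":0,"z":0,"yaw":0}]' 50
python3 -m crank '[{"grip":0.04,"x":0,"y":0,"z":0,"yaw":0},{"grip":0.04,"x":0,"y":0,"z":-0.02,"yaw":0},{"grip":0.04,"x":0,"y":0,"z":-0.05,"yaw":0},{"grip":0.04,"x":0,"y":0,"z":-0.08,"yaw":0},{"grip":0.04,"x":0,"y":0,"z":-0.08,"yaw":0}]' 50
python3 -m crank '[{"grip":0.04,"x":0,"y":0,"z":0,"yaw":0},{"grip":0.04,"x":0,"y":0,"z":0,"yaw":0},{"grip":0.04,"x":0,"y":0,"z":0,"yaw":0},{"grip":0.04,"x":0,"y":0,"z":0,"yaw":0},{"grip":0.04,"x":0,"y":0,"z":0,"yaw":0}]' 50
python3 circ.py wrist 602.3 163.4 70 70 w19
python3 - <<'E'
from h import *
snap('top','top18')
E
python3 chk.py top18 binlid; python3 plan.py 494.5 -369.6 130 3.4
```

```text
time_s: 34.98
ee_pos: [602.4, 163.3, 63.8]
ee_rot: [180.0, -0.0, 34.1]
force: [-0.3, -0.3, 0.2]
gripper_width: 37.9
gripper_force: 0.0
time_s: 35.4
ee_pos: [606.0, 164.2, 150.1]
ee_rot: [179.8, -0.6, 34.1]
force: [0.4, 0.1, 1.0]
gripper_width: 40.1
gripper_force: 0.0
time_s: 35.82
ee_pos: [601.6, 163.1, 142.5]
ee_rot: [-180.0, 0.1, 34.1]
force: [0.2, 0.3, 0.9]
gripper_width: 39.8
gripper_force: 0.0
wrist w19 68 centre [604.4  163.52] R 69.47 med 0.5
binlid [ 494.9 -369.6] [180.3 130.9] 3.4
t 35.92 pose [601.9 163.2 142.9] [-1.7997e+02  7.0000e-02  3.4110e+01] grip 40.3 0.0 F [ 0.4 -0.  -0.2]
x -0.1292 y 0.1270 z 0.0043 yaw 0.1787
x -0.1046 y 0.1479 z 0.0043 yaw 0.1787
x -0.0767 y 0.1641 z 0.0043 yaw 0.1787
--
```

Can lid: the ring is centred where I placed it and flat. The camera can look straight down on the box and then on its lid from the same relative pose, so bias cancels: first the box.

```bash
python3 plan.py 551 -134 230 -10
```

```text
t 35.92 pose [601.9 163.2 142.9] [-1.7997e+02  7.0000e-02  3.4110e+01] grip 40.3 0.0 F [ 0.4 -0.  -0.2]
x -0.1044 y 0.1087 z -0.0435 yaw 0.3849
x -0.0559 y 0.1400 z -0.0435 yaw 0.3849
--
```

```bash
python3 -m crank '[{"grip":0.04,"x":-0.021,"y":0.022,"z":-0.009,"yaw":0.077},{"grip":0.04,"x":-0.042,"y":0.0435,"z":-0.0174,"yaw":0.154},{"grip":0.04,"x":-0.0626,"y":0.065,"z":-0.026,"yaw":0.231},{"grip":0.04,"x":-0.0835,"y":0.087,"z":-0.035,"yaw":0.308},{"grip":0.04,"x":-0.1044,"y":0.1087,"z":-0.0435,"yaw":0.3849}]' 50
python3 -m crank '[{"grip":0.04,"x":-0.0112,"y":0.028,"z":-0.009,"yaw":0.077},{"grip":0.04,"x":-0.0224,"y":0.056,"z":-0.0174,"yaw":0.154},{"grip":0.04,"x":-0.0335,"y":0.084,"z":-0.026,"yaw":0.231},{"grip":0.04,"x":-0.0447,"y":0.112,"z":-0.035,"yaw":0.308},{"grip":0.04,"x":-0.0559,"y":0.14,"z":-0.0435,"yaw":0.3849}]' 50
python3 -m crank '[{"grip":0.04,"x":0,"y":0,"z":0,"yaw":0},{"grip":0.04,"x":0,"y":0,"z":0,"yaw":0},{"grip":0.04,"x":0,"y":0,"z":0,"yaw":0},{"grip":0.04,"x":0,"y":0,"z":0,"yaw":0},{"grip":0.04,"x":0,"y":0,"z":0,"yaw":0}]' 50
cat > rectm.py <<'E'
import sys; from h import *
import m as M
# rectm.py file z smax vmax x y : bounding rectangle of the blob at x,y on plane z, camera wrist
f,z,sm,vm,x,y=sys.argv[1],*map(float,sys.argv[2:7]); im,m=snap('wrist',f); h=cv2.cvtColor(im,cv2.COLOR_RGB2HSV)
k=((h[...,1]<sm)&(h[...,2]<vm)).astype(np.uint8); k[215:]=0; k=cv2.morphologyEx(k,cv2.MORPH_CLOSE,np.ones((3,3)))
k=cv2.morphologyEx(k,cv2.MORPH_OPEN,np.ones((5,5)))
c=max(M.cnts(k>0,(0,0,512,215),500),key=cv2.contourArea)
r,P=M.rect(m,c,z); print('centre',np.round(r[0],2),'size',np.round(r[1],1),'ang',round(r[2],2),'px',cv2.boundingRect(c),'rms fill',cv2.contourArea(P)/(r[1][0]*r[1][1]))
E
python3 rectm.py w20 65 256 75 0 0;python3 rectm.py w21 65 256 60 0 0; python3 plan.py 410.8 -374.6 177 3.4
```

```text
time_s: 36.33
ee_pos: [576.3, 13.5, 187.4]
ee_rot: [-180.0, 0.0, 11.9]
force: [-0.2, 0.4, 0.7]
gripper_width: 40.0
gripper_force: 0.0
time_s: 36.75
ee_pos: [550.8, -135.3, 231.1]
ee_rot: [-180.0, 0.0, -10.2]
force: [0.8, -1.3, 0.7]
gripper_width: 40.3
gripper_force: 0.0
time_s: 37.17
ee_pos: [551.3, -132.7, 230.2]
ee_rot: [-180.0, 0.1, -9.9]
force: [0.2, 0.6, -0.5]
gripper_width: 40.0
gripper_force: 0.0
centre [ 632.42 -151.64] size [129.5 170.7] ang 80.1 px (187, 0, 137, 176) rms fill 0.9894238517840837
centre [ 632.5  -151.72] size [129.3 170.7] ang 80.1 px (187, 0, 136, 176) rms fill 0.9890729863936698
t 37.27 pose [ 551.3 -132.9  230.4] [-1.7998e+02  4.0000e-02 -9.9000e+00] grip 39.8 0.0 F [-0.3 -1.   0.2]
x -0.0484 y 0.1311 z 0.0267 yaw -0.1161
x -0.0633 y 0.1246 z 0.0267 yaw -0.1161
--
```

```bash
python3 -m crank '[{"grip":0.04,"x":0.01,"y":0,"z":0,"yaw":0},{"grip":0.04,"x":0.02,"y":0,"z":0,"yaw":0},{"grip":0.04,"x":0.02,"y":0,"z":0,"yaw":0},{"grip":0.04,"x":0.02,"y":0,"z":0,"yaw":0},{"grip":0.04,"x":0.02,"y":0,"z":0,"yaw":0}]' 50
python3 rectm.py w22 65 256 75 0 0;python3 rectm.py w23 65 256 75 0 0; python3 plan.py 431 -373.4 177 3.4
```

```text
time_s: 37.68
ee_pos: [571.1, -137.3, 230.4]
ee_rot: [-180.0, 0.0, -10.0]
force: [-0.1, 0.2, 0.1]
gripper_width: 40.2
gripper_force: 0.0
centre [ 636.37 -152.4 ] size [129.6 179.7] ang 80.04 px (187, 14, 134, 180) rms fill 0.9859348790146573
centre [ 636.39 -152.28] size [129.5 179.7] ang 80.15 px (187, 14, 134, 180) rms fill 0.9837207524493347
t 37.78 pose [ 570.8 -137.4  230.6] [-1.7999e+02  2.0000e-02 -1.0000e+01] grip 39.9 0.0 F [-0.2 -0.3  0.5]
x -0.0483 y 0.1284 z 0.0268 yaw -0.1170
x -0.0630 y 0.1219 z 0.0268 yaw -0.1170
--
```

Box by wrist: centre (636.4, -152.35), 129.6 x 179.7 mm, turned -9.9 deg, which matches the given size. Now the lid from the same relative pose.

```bash
python3 -m crank '[{"grip":0.04,"x":-0.0097,"y":0.0257,"z":0.005,"yaw":-0.0234},{"grip":0.04,"x":-0.0193,"y":0.0514,"z":0.0107,"yaw":-0.0468},{"grip":0.04,"x":-0.029,"y":0.077,"z":0.016,"yaw":-0.07},{"grip":0.04,"x":-0.0386,"y":0.1027,"z":0.0214,"yaw":-0.0936},{"grip":0.04,"x":-0.0483,"y":0.1284,"z":0.0268,"yaw":-0.117}]' 50
python3 -m crank '[{"grip":0.04,"x":-0.0126,"y":0.0244,"z":0.005,"yaw":-0.0234},{"grip":0.04,"x":-0.0252,"y":0.0488,"z":0.0107,"yaw":-0.0468},{"grip":0.04,"x":-0.0378,"y":0.0731,"z":0.016,"yaw":-0.07},{"grip":0.04,"x":-0.0504,"y":0.0975,"z":0.0214,"yaw":-0.0936},{"grip":0.04,"x":-0.063,"y":0.1219,"z":0.0268,"yaw":-0.117}]' 50
python3 -m crank '[{"grip":0.04,"x":0,"y":0,"z":0,"yaw":0},{"grip":0.04,"x":0,"y":0,"z":0,"yaw":0},{"grip":0.04,"x":0,"y":0,"z":0,"yaw":0},{"grip":0.04,"x":0,"y":0,"z":0,"yaw":0},{"grip":0.04,"x":0,"y":0,"z":0,"yaw":0}]' 50
python3 rectm.py w24 12 75 150 0 0;python3 rectm.py w25 12 75 150 0 0
python3 - <<'E'
from h import *
im=cv2.imread('pics/w25.png'); h=cv2.cvtColor(im,cv2.COLOR_BGR2HSV)
for y in(20,60,100,160): print(h[y,100:420:20,1].tolist(),h[y,100:420:20,2].tolist())
E
python3 plan.py 494.5 -369.6 40 3.4
```

```text
time_s: 38.2
ee_pos: [500.1, -256.3, 203.9]
ee_rot: [180.0, -0.0, -3.2]
force: [-0.5, -0.6, 0.4]
gripper_width: 40.1
gripper_force: 0.0
time_s: 38.62
ee_pos: [430.2, -374.5, 177.1]
ee_rot: [180.0, -0.0, 3.5]
force: [0.6, 0.2, 0.5]
gripper_width: 39.9
gripper_force: 0.0
time_s: 39.03
ee_pos: [431.9, -372.7, 177.5]
ee_rot: [180.0, -0.0, 3.5]
force: [-0.8, 0.3, -0.0]
gripper_width: 39.9
gripper_force: 0.0
centre [ 495.45 -371.7 ] size [180.  130.6] ang 3.4 px (186, 18, 135, 179) rms fill 0.9861683684803854
centre [ 495.67 -371.67] size [180.7 130.6] ang 3.36 px (186, 17, 135, 180) rms fill 0.9846296767779266
[77, 78, 78, 77, 78, 25, 30, 28, 28, 32, 27, 38, 78, 77, 79, 78] [183, 183, 184, 185, 186, 101, 102, 102, 102, 104, 104, 101, 186, 185, 184, 184]
[78, 77, 77, 78, 78, 28, 28, 30, 29, 29, 29, 77, 77, 78, 77, 78] [186, 188, 188, 187, 189, 101, 102, 103, 104, 105, 104, 191, 188, 189, 189, 187]
[77, 78, 76, 77, 77, 30, 30, 30, 29, 30, 29, 76, 76, 77, 78, 77] [188, 190, 190, 192, 191, 101, 102, 103, 98, 103, 104, 191, 190, 191, 189, 189]
[79, 79, 78, 78, 78, 30, 30, 26, 26, 26, 31, 77, 77, 78, 77, 76] [191, 191, 192, 115, 115, 59, 59, 58, 59, 60, 58, 192, 192, 192, 192, 190]
t 39.13 pose [ 431.8 -372.8  177.4] [ 1.7999e+02 -3.0000e-02  3.4800e+00] grip 39.9 0.0 F [-0.2  0.5 -0.5]
x 0.0628 y 0.0006 z 0.1374 yaw 0.0015
--
```

```bash
python3 -m crank '[{"grip":0.04,"x":0.016,"y":0.0003,"z":0.02,"yaw":0},{"grip":0.04,"x":0.032,"y":0.0008,"z":0.05,"yaw":0},{"grip":0.04,"x":0.048,"y":0.0012,"z":0.085,"yaw":0},{"grip":0.04,"x":0.06,"y":0.0016,"z":0.12,"yaw":0},{"grip":0.04,"x":0.0636,"y":0.0018,"z":0.137,"yaw":0}]' 50
python3 -m crank '[{"grip":0.04,"x":0,"y":0,"z":0,"yaw":0},{"grip":0.04,"x":0,"y":0,"z":0.01,"yaw":0},{"grip":0.04,"x":0,"y":0,"z":0.02,"yaw":0},{"grip":0.04,"x":0,"y":0,"z":0.02,"yaw":0},{"grip":0.04,"x":0,"y":0,"z":0.02,"yaw":0}]' 50
python3 plan.py 495.5 -370.7 6 3.4
```

```text
time_s: 39.55
ee_pos: [495.0, -369.4, 36.0]
ee_rot: [-179.8, 0.2, 3.5]
force: [-0.2, -0.3, 0.2]
gripper_width: 40.0
gripper_force: 0.0
time_s: 39.97
ee_pos: [494.7, -371.7, 20.7]
ee_rot: [180.0, -0.0, 3.4]
force: [-0.2, -0.9, 0.3]
gripper_width: 40.3
gripper_force: 0.0
t 39.97 pose [ 494.7 -371.7   20.7] [ 1.7997e+02 -3.0000e-02  3.3900e+00] grip 40.3 0.0 F [-0.2 -0.9  0.3]
x 0.0008 y -0.0010 z 0.0147 yaw -0.0001
--
```

Grip the handle on the spot (this centres the lid on the jaws across y), open, rise and re-measure, to get the camera's bias.

```bash
python3 -m crank '[{"grip":0.04,"x":0.0008,"y":-0.001,"z":0.005,"yaw":0},{"grip":0.04,"x":0.0008,"y":-0.001,"z":0.01,"yaw":0},{"grip":0.04,"x":0.0008,"y":-0.001,"z":0.0135,"yaw":0},{"grip":0.04,"x":0.0008,"y":-0.001,"z":0.0147,"yaw":0},{"grip":0.04,"x":0.0008,"y":-0.001,"z":0.0147,"yaw":0}]' 50
python3 -m crank '[{"grip":0.0,"x":0,"y":0,"z":0,"yaw":0},{"grip":0.0,"x":0,"y":0,"z":0,"yaw":0},{"grip":0.0,"x":0,"y":0,"z":0,"yaw":0},{"grip":0.0,"x":0,"y":0,"z":0,"yaw":0},{"grip":0.0,"x":0,"y":0,"z":0,"yaw":0}]' 50
python3 -m crank '[{"grip":0.03,"x":0,"y":0,"z":0,"yaw":0},{"grip":0.03,"x":0,"y":0,"z":0,"yaw":0},{"grip":0.03,"x":0,"y":0,"z":0,"yaw":0},{"grip":0.03,"x":0,"y":0,"z":-0.02,"yaw":0},{"grip":0.03,"x":-0.01,"y":0,"z":-0.05,"yaw":0}]' 50
python3 -m crank '[{"grip":0.03,"x":-0.01,"y":0,"z":-0.04,"yaw":0},{"grip":0.03,"x":-0.02,"y":0,"z":-0.08,"yaw":0},{"grip":0.03,"x":-0.04,"y":0,"z":-0.11,"yaw":0},{"grip":0.03,"x":-0.054,"y":0,"z":-0.121,"yaw":0},{"grip":0.03,"x":-0.054,"y":0,"z":-0.121,"yaw":0}]' 50
python3 -m crank '[{"grip":0.03,"x":0,"y":0,"z":0,"yaw":0},{"grip":0.03,"x":0,"y":0,"z":0,"yaw":0},{"grip":0.03,"x":0,"y":0,"z":0,"yaw":0},{"grip":0.03,"x":0,"y":0,"z":0,"yaw":0},{"grip":0.03,"x":0,"y":0,"z":0,"yaw":0}]' 50
python3 rectm.py w26 12 75 150 0 0;python3 rectm.py w27 12 75 150 0 0; python3 plan.py
```

```text
time_s: 40.38
ee_pos: [495.3, -370.3, 5.0]
ee_rot: [-180.0, 0.0, 3.4]
force: [-0.4, -1.2, 0.4]
gripper_width: 40.3
gripper_force: 0.0
time_s: 40.8
ee_pos: [495.7, -370.6, 5.5]
ee_rot: [180.0, -0.0, 3.4]
force: [-0.2, -0.5, 0.5]
gripper_width: 12.2
gripper_force: 50.0
time_s: 41.22
ee_pos: [485.0, -369.7, 53.0]
ee_rot: [-179.8, 0.2, 3.5]
force: [0.5, -0.8, 0.5]
gripper_width: 30.3
gripper_force: 0.0
time_s: 41.63
ee_pos: [430.7, -375.4, 179.9]
ee_rot: [179.7, -0.2, 3.3]
force: [-0.3, -1.1, -0.4]
gripper_width: 30.1
gripper_force: 0.0
time_s: 42.05
ee_pos: [431.8, -373.8, 174.9]
ee_rot: [-179.9, 0.1, 3.4]
force: [0.5, -0.3, 0.8]
gripper_width: 30.3
gripper_force: 0.0
centre [ 495.78 -371.43] size [180.2 130.6] ang 3.43 px (184, 16, 136, 181) rms fill 0.9903020359902174
centre [ 495.43 -371.36] size [179.5 130.7] ang 3.42 px (184, 17, 136, 180) rms fill 0.9894414996835931
t 42.15 pose [ 431.8 -374.   175.5] [-1.7993e+02  5.0000e-02  3.4300e+00] grip 29.6 0.0 F [ 0.6 -0.2  0.5]
```

```bash
python3 plan.py 495.6 -370.6 20 3.4
python3 -m crank '[{"grip":0.04,"x":0.016,"y":0.0,"z":0.02,"yaw":0},{"grip":0.04,"x":0.032,"y":0,"z":0.05,"yaw":0},{"grip":0.04,"x":0.048,"y":0,"z":0.085,"yaw":0},{"grip":0.04,"x":0.06,"y":0,"z":0.12,"yaw":0},{"grip":0.04,"x":0.064,"y":0,"z":0.137,"yaw":0}]' 50
python3 -m crank '[{"grip":0.04,"x":0,"y":0,"z":0.005,"yaw":0},{"grip":0.04,"x":0,"y":0,"z":0.015,"yaw":0},{"grip":0.04,"x":0,"y":0,"z":0.02,"yaw":0},{"grip":0.04,"x":0,"y":0,"z":0.02,"yaw":0},{"grip":0.04,"x":0,"y":0,"z":0.02,"yaw":0}]' 50
python3 plan.py 495.6 -370.6 6 3.4
```

```text
t 42.15 pose [ 431.8 -374.   175.5] [-1.7993e+02  5.0000e-02  3.4300e+00] grip 29.6 0.0 F [ 0.6 -0.2  0.5]
x 0.0638 y 0.0004 z 0.1555 yaw 0.0006
--
time_s: 42.57
ee_pos: [495.4, -368.7, 34.8]
ee_rot: [-179.8, 0.2, 3.5]
force: [0.3, 0.1, -0.2]
gripper_width: 39.8
gripper_force: 0.0
time_s: 42.98
ee_pos: [495.7, -371.0, 20.5]
ee_rot: [179.9, -0.1, 3.4]
force: [-0.2, -0.3, -0.2]
gripper_width: 40.0
gripper_force: 0.0
t 42.98 pose [ 495.7 -371.    20.5] [ 1.7994e+02 -7.0000e-02  3.3900e+00] grip 40.0 0.0 F [-0.2 -0.3 -0.2]
x -0.0001 y -0.0004 z 0.0145 yaw -0.0003
--
```

```bash
python3 -m crank '[{"grip":0.04,"x":0,"y":-0.0002,"z":0.005,"yaw":0},{"grip":0.04,"x":0,"y":-0.0002,"z":0.01,"yaw":0},{"grip":0.04,"x":0,"y":-0.0002,"z":0.0135,"yaw":0},{"grip":0.04,"x":0,"y":-0.0002,"z":0.0147,"yaw":0},{"grip":0.04,"x":0,"y":-0.0002,"z":0.0147,"yaw":0}]' 55
python3 -m crank '[{"grip":0.0,"x":0,"y":0,"z":0,"yaw":0},{"grip":0.0,"x":0,"y":0,"z":0,"yaw":0},{"grip":0.0,"x":0,"y":0,"z":0,"yaw":0},{"grip":0.0,"x":0,"y":0,"z":0,"yaw":0},{"grip":0.0,"x":0,"y":0,"z":0,"yaw":0}]' 55
python3 plan.py
python3 -m crank '[{"grip":0.0,"x":0,"y":0,"z":-0.01,"yaw":0},{"grip":0.0,"x":0,"y":0,"z":-0.03,"yaw":0},{"grip":0.0,"x":0,"y":0,"z":-0.06,"yaw":0},{"grip":0.0,"x":0,"y":0,"z":-0.09,"yaw":0},{"grip":0.0,"x":0,"y":0,"z":-0.105,"yaw":0}]' 55
python3 plan.py 636.1 -151.4 112 -9.9
```

```text
time_s: 43.4
ee_pos: [495.2, -370.0, 4.2]
ee_rot: [-180.0, 0.0, 3.4]
force: [-0.3, 0.1, -0.7]
gripper_width: 39.5
gripper_force: 0.0
time_s: 43.82
ee_pos: [495.7, -370.4, 4.9]
ee_rot: [180.0, -0.0, 3.4]
force: [-0.2, -0.5, 1.8]
gripper_width: 11.8
gripper_force: 55.0
t 43.82 pose [ 495.7 -370.4    4.9] [ 1.7999e+02 -2.0000e-02  3.4100e+00] grip 11.8 55.0 F [-0.2 -0.5  1.8]
time_s: 44.23
ee_pos: [496.8, -371.2, 113.7]
ee_rot: [179.8, -0.2, 3.4]
force: [1.5, -0.3, -2.4]
gripper_width: 11.9
gripper_force: 55.0
t 44.23 pose [ 496.8 -371.2  113.7] [179.81  -0.22   3.41] grip 11.9 55.0 F [ 1.5 -0.3 -2.4]
x 0.0761 y -0.1055 z 0.0009 yaw 0.1161
x 0.0633 y -0.1137 z 0.0009 yaw 0.1161
--
```

```bash
python3 -m crank '[{"grip":0.0,"x":0.009,"y":-0.012,"z":0,"yaw":0.013},{"grip":0.0,"x":0.024,"y":-0.033,"z":0,"yaw":0.036},{"grip":0.0,"x":0.041,"y":-0.057,"z":0,"yaw":0.063},{"grip":0.0,"x":0.058,"y":-0.081,"z":0,"yaw":0.09},{"grip":0.0,"x":0.0761,"y":-0.1055,"z":0,"yaw":0.1161}]' 55
python3 -m crank '[{"grip":0.0,"x":0.0145,"y":-0.026,"z":0,"yaw":0.027},{"grip":0.0,"x":0.03,"y":-0.054,"z":0,"yaw":0.055},{"grip":0.0,"x":0.045,"y":-0.081,"z":0,"yaw":0.083},{"grip":0.0,"x":0.058,"y":-0.103,"z":0,"yaw":0.106},{"grip":0.0,"x":0.0633,"y":-0.1137,"z":0,"yaw":0.1161}]' 55
python3 -m crank '[{"grip":0.0,"x":0,"y":0,"z":0,"yaw":0},{"grip":0.0,"x":0,"y":0,"z":0.005,"yaw":0},{"grip":0.0,"x":0,"y":0,"z":0.015,"yaw":0},{"grip":0.0,"x":0,"y":0,"z":0.02,"yaw":0},{"grip":0.0,"x":0,"y":0,"z":0.02,"yaw":0}]' 55
python3 -m crank '[{"grip":0.0,"x":0,"y":0,"z":0,"yaw":0},{"grip":0.0,"x":0,"y":0,"z":0,"yaw":0},{"grip":0.0,"x":0,"y":0,"z":0,"yaw":0},{"grip":0.0,"x":0,"y":0,"z":0,"yaw":0},{"grip":0.0,"x":0,"y":0,"z":0,"yaw":0}]' 55
python3 -c "
from h import *
snap('top','top28')"
python3 plan.py 636.1 -151.4 71 -9.9
```

```text
time_s: 44.65
ee_pos: [565.2, -259.3, 110.1]
ee_rot: [-180.0, 0.0, -3.4]
force: [-0.0, 0.8, -2.4]
gripper_width: 11.8
gripper_force: 55.0
time_s: 45.07
ee_pos: [636.4, -147.3, 109.9]
ee_rot: [-179.9, -0.0, -9.8]
force: [-0.1, 0.3, -1.9]
gripper_width: 11.7
gripper_force: 55.0
time_s: 45.48
ee_pos: [632.7, -151.2, 87.4]
ee_rot: [-180.0, 0.3, -10.0]
force: [0.3, -0.3, -2.0]
gripper_width: 12.1
gripper_force: 55.0
time_s: 45.9
ee_pos: [635.0, -150.6, 90.1]
ee_rot: [-180.0, -0.0, -9.9]
force: [-0.5, -0.1, -2.9]
gripper_width: 11.4
gripper_force: 55.0
t 45.95 pose [ 635.  -150.6   90. ] [-1.8e+02 -3.0e-02 -9.9e+00] grip 12.1 55.0 F [-0.4  0.2 -2.6]
x 0.0012 y 0.0006 z 0.0190 yaw 0.0000
--
```

```bash
python3 -m crank '[{"grip":0.0,"x":0.0012,"y":0.0006,"z":0.005,"yaw":0},{"grip":0.0,"x":0.0012,"y":0.0006,"z":0.012,"yaw":0},{"grip":0.0,"x":0.0012,"y":0.0006,"z":0.017,"yaw":0},{"grip":0.0,"x":0.0012,"y":0.0006,"z":0.019,"yaw":0},{"grip":0.0,"x":0.0012,"y":0.0006,"z":0.02,"yaw":0}]' 55
python3 -m crank '[{"grip":0.0,"x":0,"y":0,"z":0.001,"yaw":0},{"grip":0.0,"x":0,"y":0,"z":0.002,"yaw":0},{"grip":0.0,"x":0,"y":0,"z":0.003,"yaw":0},{"grip":0.0,"x":0,"y":0,"z":0.004,"yaw":0},{"grip":0.0,"x":0,"y":0,"z":0.004,"yaw":0}]' 55
python3 -m crank '[{"grip":0.0,"x":0,"y":0,"z":0.001,"yaw":0},{"grip":0.0,"x":0,"y":0,"z":0.002,"yaw":0},{"grip":0.0,"x":0,"y":0,"z":0.003,"yaw":0},{"grip":0.0,"x":0,"y":0,"z":0.003,"yaw":0},{"grip":0.0,"x":0,"y":0,"z":0.003,"yaw":0}]' 55
python3 plan.py
```

```text
time_s: 46.37
ee_pos: [635.4, -151.1, 68.6]
ee_rot: [-180.0, 0.1, -9.9]
force: [-0.3, 1.5, -2.8]
gripper_width: 11.4
gripper_force: 55.0
time_s: 46.78
ee_pos: [635.9, -151.3, 65.7]
ee_rot: [-180.0, 0.0, -9.9]
force: [0.1, 0.1, -2.3]
gripper_width: 11.9
gripper_force: 55.0
time_s: 47.2
ee_pos: [636.1, -151.3, 62.9]
ee_rot: [-180.0, -0.0, -9.9]
force: [0.7, 0.7, -0.9]
gripper_width: 11.6
gripper_force: 55.0
t 47.2 pose [ 636.1 -151.3   62.9] [-1.80e+02 -2.00e-02 -9.89e+00] grip 11.6 55.0 F [ 0.7  0.7 -0.9]
```

In without side force, and at 62.9, which is the home height. Press slightly, release, rise and check.

```bash
python3 -m crank '[{"grip":0.0,"x":0,"y":0,"z":0.001,"yaw":0},{"grip":0.0,"x":0,"y":0,"z":0.001,"yaw":0},{"grip":0.03,"x":0,"y":0,"z":0.001,"yaw":0},{"grip":0.03,"x":0,"y":0,"z":0.001,"yaw":0},{"grip":0.03,"x":0,"y":0,"z":0.001,"yaw":0}]' 50
python3 -m crank '[{"grip":0.03,"x":0,"y":0,"z":0,"yaw":0},{"grip":0.03,"x":0,"y":0,"z":-0.02,"yaw":0},{"grip":0.03,"x":0,"y":0,"z":-0.05,"yaw":0},{"grip":0.03,"x":-0.02,"y":0,"z":-0.08,"yaw":0},{"grip":0.03,"x":-0.04,"y":0,"z":-0.11,"yaw":0}]' 50
python3 -m crank '[{"grip":0.03,"x":-0.015,"y":0,"z":-0.03,"yaw":0},{"grip":0.03,"x":-0.024,"y":0,"z":-0.059,"yaw":0},{"grip":0.03,"x":-0.024,"y":0,"z":-0.059,"yaw":0},{"grip":0.03,"x":-0.024,"y":0,"z":-0.059,"yaw":0},{"grip":0.03,"x":-0.024,"y":0,"z":-0.059,"yaw":0}]' 50
python3 rectm.py w30 70 75 150 0 0
python3 plan.py 420 -100 230 -9.9
```

```text
time_s: 47.62
ee_pos: [636.1, -151.3, 61.7]
ee_rot: [-180.0, -0.0, -9.9]
force: [-0.3, -0.4, -0.7]
gripper_width: 28.4
gripper_force: 0.0
time_s: 48.03
ee_pos: [596.5, -144.4, 172.2]
ee_rot: [-180.0, 0.0, -9.9]
force: [-0.2, -0.4, 0.3]
gripper_width: 30.2
gripper_force: 0.0
time_s: 48.45
ee_pos: [572.7, -140.2, 230.1]
ee_rot: [-180.0, 0.0, -9.9]
force: [0.1, -0.2, -0.1]
gripper_width: 29.9
gripper_force: 0.0
centre [ 636.08 -151.98] size [130.6 180.8] ang 80.08 px (183, 15, 137, 183) rms fill 0.9857087727597462
t 48.5 pose [ 572.5 -140.2  229.3] [-1.7998e+02  1.4000e-01 -9.9000e+00] grip 30.2 0.0 F [ 0.2  0.8 -0.1]
x -0.1571 y -0.0134 z -0.0007 yaw 0.0001
--
```

```bash
python3 -m crank '[{"grip":0.03,"x":-0.02,"y":0,"z":0,"yaw":0},{"grip":0.03,"x":-0.06,"y":0,"z":0,"yaw":0},{"grip":0.03,"x":-0.1,"y":0,"z":0,"yaw":0},{"grip":0.03,"x":-0.14,"y":0,"z":0,"yaw":0},{"grip":0.03,"x":-0.157,"y":0,"z":0,"yaw":0}]' 50
python3 -m crank '[{"grip":0.03,"x":-0.02,"y":0,"z":0,"yaw":0},{"grip":0.03,"x":-0.04,"y":0,"z":0,"yaw":0},{"grip":0.03,"x":-0.04,"y":0,"z":0,"yaw":0},{"grip":0.03,"x":-0.04,"y":0,"z":0,"yaw":0},{"grip":0.03,"x":-0.04,"y":0,"z":0,"yaw":0}]' 50
python3 circ.py top 602.2 163.5 70 70 top31
python3 - <<'E'
from h import *
import m as M
im=cv2.imread('pics/top31.png')[:,:,::-1].copy(); i0=cv2.imread('pics/top0.png')[:,:,::-1].copy(); m=camera_model('top')
h=cv2.cvtColor(im,cv2.COLOR_RGB2HSV)
for k in M.cnts((h[...,1]<75),(265,125,365,225),300): r,P=M.rect(m,k,70);print('lid',np.round(r[0],1),np.round(r[1],1),round(r[2],1))
print('green',[cv2.boundingRect(k) for k in M.cnts((h[...,0]>40)&(h[...,0]<90)&(h[...,1]>80),(40,60,445,384),15)])
for n,b in(('beaker',(80,130,130,178)),('dish',(248,120,282,155)),('bottle',(405,140,458,180))): print(n,np.abs(im.astype(int)-i0)[b[1]:b[3],b[0]:b[2]].mean().round(1))
sc,ms=snap('scene','scene31')
# scene view of each lid: knob/handle tops where seated?
for X in([602.2,163.5,96],[636.1,-151.4,96]):
    p=proj(ms,X); x,y=p.astype(int); b=(x-14,y-12,x+15,y+20); g=sc.max(2)
    for k in M.cnts(g<50,b,8)[:1]: print('top of handle expected',p.round(1),'seen',cv2.boundingRect(k))
E
python3 plan.py
```

```text
time_s: 48.92
ee_pos: [413.0, -112.1, 228.7]
ee_rot: [-180.0, 0.4, -9.9]
force: [-0.6, 0.7, 0.2]
gripper_width: 29.9
gripper_force: 0.0
time_s: 49.33
ee_pos: [379.6, -106.6, 230.1]
ee_rot: [-180.0, 0.0, -9.9]
force: [-0.1, 0.5, 0.4]
gripper_width: 29.9
gripper_force: 0.0
top top31 92 centre [601.33 162.41] R 70.5 med 0.62
lid [ 633.  -149.3] [131.8 185. ] 80.1
green []
beaker 1.1
dish 1.1
bottle 1.1
top of handle expected [295.5 155. ] seen (294, 156, 4, 7)
top of handle expected [244.7 221.6] seen (237, 217, 17, 18)
t 49.43 pose [ 379.8 -106.6  230.2] [-1.7999e+02  4.0000e-02 -9.8900e+00] grip 30.0 0.0 F [0.9 0.1 0.4]
```

Both lids check out by size, centre and height. No sample is left on the bench, the bystanders are unchanged, and the arm is clear.

```bash
python3 -c "
from workcell import *
print(job_done())"
```

```text
the job is handed in; nothing more can be done
None
```

I handed the job in at about 50 s: both pots are in the black box and both cuvettes lie flat in the canister. Each lid measured centred and fully home, and the beaker, bottle and dish are unmoved.

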